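Cap and crate the candles

TASK

Lever the crate's lid up with the blade of the pry bar (not with the fingers), swing it open, and lay the pry bar back flat on its rubber mat. Press the wooden cap of every candle on this bench fully home and stand them all upright inside the crate without dropping them, then shut the crate and press its lid right down. Leave the roll of labels, the cardboard box and the brush where they are.

Things in the scene. Friction and masses are not known exactly. Their poses are not given: they have to be found in the camera images.
- crate: Plywood packing crate, 140 (x) x 272 (y) x 112 mm high with its lid, clamped to the bench and immovable. Origin: centre of its underside; x points from the front (robot side) to the hinged far side, z up. Walls and floor 8 mm thick, inside 124 x 256 mm, empty at the start; wall tops and the lid's underside (shut) at z = 104 mm.
- pry_slot (a point): Centre of the mouth of the pry slot, on the crate's front face (crate frame x = -70, y = 0, z = 97 mm): a gap 80 mm wide and 14 mm high between the lowered front wall (top at z = 90 mm) and the underside of the shut lid (z = 104 mm). A thin dark steel strip marks its lower edge.
- crate_hinge (a point): Middle of the lid's hinge line, on the crate's far side (crate frame x = 70, y = 0, z = 104 mm); the hinge line runs along the crate's y.
- crate_lid (a joint): Angle of the crate's plywood lid in rad: 0 shut, grows as it opens upward and away from the robot, 1.65 fully open (leaning a little past upright, away from the robot). Plate 140 x 272 x 8 mm, 0.12 kg, no handle, its free edge flush with the crate's front face. The hinge is stiff (0.16 N m of friction), so the lid stays where it is left; about 2 N at the free edge lifts it.
- prybar: Flat pry bar, 155 mm long, 0.12 kg: dark wooden handle 90 long x 22 wide x 26 mm high (from x = -50 to 40) and a steel blade 28 wide x 3 mm thick, level, at mid-height of the handle (z = 11.5 to 14.5 mm), ending at x = 105. Origin: on the underside of the handle, below the grip and near the centre of mass; x points to the blade tip, z up. Lies on the mat at the start.
- prybar_tip (a point): Middle of the end of the pry bar's blade (pry bar frame x = 105, y = 0, z = 13 mm).
- mat: Black rubber mat fixed to the bench, 240 (x) x 140 (y) x 4 mm thick; origin: centre of its underside. The pry bar's place.
- candle1: Candle in an amber glass jar, 62 mm in diameter, 74 mm high without its cap, about 0.3 kg; origin: centre of its underside, z up. Two or three candles are present, standing on the bench to the left of the crate (robot's view) at the start.
- cap1 (a joint): How far the cap of candle1 stands above home, in m: 0 fully home, up to 0.009. Pale wooden disc 64 mm in diameter, 12 mm thick; its top is 86 mm above the candle's underside when home. Its seal is tight: it takes a push of more than 6 N straight down, and it stays where it is left; it does not come off.
- candle2: Candle in an amber glass jar, 62 mm in diameter, 74 mm high without its cap, about 0.3 kg; origin: centre of its underside, z up. Two or three candles are present, standing on the bench to the left of the crate (robot's view) at the start.
- cap2 (a joint): How far the cap of candle2 stands above home, in m: 0 fully home, up to 0.009. Pale wooden disc 64 mm in diameter, 12 mm thick; its top is 86 mm above the candle's underside when home. Its seal is tight: it takes a push of more than 6 N straight down, and it stays where it is left; it does not come off.
- candle3: Candle in an amber glass jar, 62 mm in diameter, 74 mm high without its cap, about 0.3 kg; origin: centre of its underside, z up. Two or three candles are present, standing on the bench to the left of the crate (robot's view) at the start.
- cap3 (a joint): How far the cap of candle3 stands above home, in m: 0 fully home, up to 0.009. Pale wooden disc 64 mm in diameter, 12 mm thick; its top is 86 mm above the candle's underside when home. Its seal is tight: it takes a push of more than 6 N straight down, and it stays where it is left; it does not come off.
- labelroll: Bystander: a white paper roll of labels lying flat, 90 mm in diameter, 50 mm high; origin under its centre.
- labelbox: Bystander: open cardboard box, 90 x 130 x 55 mm high; origin under its centre.
- dustbrush: Bystander: hand brush lying on the bench to the robot's right; origin under its middle.
Things that resemble listed ones, but are neither listed nor needed, are in the scene too. What is shaped like the candle1 but blue is not meant. Leave any pink look-alike of the prybar alone.

How it is judged:
By the outcome, as a careful person would: the job done as asked, in the order asked, and still so for the second after the job is handed in, with the robot touching nothing.
Of candle1, candle2, candle3 only 2 to 3 are there at a start; the rules pass over those that are not, and their reading is None.
At some moment in a run one of candle1, candle2, candle3 may be knocked a few centimetres aside while the robot is not near it.
It also fails if it takes over 210 s, if anything falls off the work surface, if the arm or the gripper's body presses on something with over 40 N, if the wrist force passes 120 N, or if a joint passes its speed limit or range.

ROBOT

A 6-joint arm with a two-finger parallel gripper is mounted at the origin on the work surface. World frame = base frame: x ahead of the robot, y to its left, z up, the work surface at z = 0. Lengths are in mm, angles in rad, forces in N, time in s.
With the tool pointing down it reaches from about 350 to 975 mm from the base axis. Payload 7.1 kg.
Tool frame: the origin (TCP) lies midway between the tips of the shut fingers; the grasp point (between the pads) lies 19 mm behind it; z points along the fingers, y is the line along which they close (so a half turn about z gives the same grasp; the last joint's range is limited). The gripper opens to 88 mm and grips with 3 to 60 N. Pads are 20 mm wide; open, the fingers measure 115 mm over their backs; the gripper's body (75 mm by 178 mm) begins 61 mm behind the grasp point.
Start: joints at [1.329, 0.423, 1.63, -0, 1.089, -0.019], TCP at [138.07, 609.542, 222.675] pointing down, gripper open.
Joint ranges: [-3, 3], [-0.9, 2.11], [0.09, 2.58], [-1.31, 4.45], [0.11, 2.69], [-2.54, 2.54]. Speed limits (rad/s): [2.39, 2.39, 3.01, 3.14, 3.14, 3.14].

INTERFACE

Orientations are given as a rotation vector (axis times angle).
In Python, from workcell import ctrl gives the robot as it stands. The module is installed in compiled form; this text tells all that it offers.
- The arm moves only by the tool apply_moves, never from a script. Its argument "targets" is a list of rows, each a list of 3 entries, a list of its own where there are three numbers: the opening, from -1 (shut) to 1 (fully open), then the shift along the tool's x, y, z normalised to -1 to 1, where 1 is 5 cm, then the turn, a rotation vector about the tool's x, y, z normalised to -1 to 1, where 1 is 90 degrees. In form: [[jaw, [x, y, z], [wx, wy, wz]], ...]. A call has 1 to 8 rows; each row shifts and turns the commanded pose from where the row before left it, along the tool's axes as they then stand; what a row does not reach is not made up. A row lasts 1/8 s, in which the tool goes at most 62.5 mm and 10.7 degrees, less where a joint would pass 70% of its speed; a pose out of reach is approached as far as the arm can. A call with a number of a shift or a turn outside -1 to 1 is refused whole. A call with a gripper value outside its range is refused whole. The fingers move at their own pace and stop on an object; the grip force is fixed at half the most. Time passes only in rows, so rows that do not move let the fingers close. It gives the time, the measured TCP pose, the force, the opening and the grip force at its end, in the units of the state.
- ctrl.get_obs(): the state, without advancing time (a new reading comes with each control period).
- ctrl.get_image(name): name is "scene" or "top" or "wrist"; returns a dict with "pixels" (420x560x3 uint8, blue, green, red), "camera_matrix" (3x3 intrinsics, pixels), "view" (4x4, takes a point from world to camera coordinates); the wrist camera has in their place "hand_eye" (4x4, takes a point from camera to tool coordinates, whose origin is the TCP and whose axes are the flange's). Camera axes: x right, y down, z forward; pixel columns grow to the right and rows downward; lengths in mm; the calibration is good to about 2 mm. A picture is of the moment at which its call begins: read the wrist's pose just before it. There is no depth.
- ctrl.close_job(): hands the job in; it is judged then, once.
Trained networks look in the newest picture that a camera, given by its name, has taken for a name from the list of things; names that differ only in an ending like _2 or _b are one class to them, and where a whole thing is asked for, a point or a joint stands for the part that bears it (a point fixed in the world has none). Each returns a list of dicts, best first, with "score" (0 to 1); they miss things now and then, are a little off and sometimes report something else, mostly with a low value. They report only what shows in the picture. A call takes as long as a camera call. They do not tell look-alikes from the thing itself.
- ctrl.masks_of(label, camera): "region" (420x560 bool, what is visible of it) and "bbox" ([left, top, right, bottom] in pixels, round what is visible of it).
- ctrl.pinpoint(label, camera): "xy" ([column, row] in pixels: a listed point, or the origin of a listed thing).
The state is a dict: "t": time; "qpos": joint angles; "qvel": joint speeds; "joint_torque": joint torques, N m; "ee_pos": TCP position; "orientation": TCP orientation; "ft_force": force on the tool from outside, world axes, zero at the start; "moment": the same for the moment, N m; "width": finger opening in mm; "grasp_force": force on a finger pad.
Only numpy, scipy, OpenCV 4.12 (cv2) and the standard library are available. Lean on these libraries where they do the work, as an engineer would, in place of code of your own. Each camera call takes 0.05 s, during which the arm holds its last target. There are 200 camera calls.

## Working session

There is one attempt and no reset: what is moved stays moved. The work goes in short steps, Python scripts to look and compute and a tool call to move; the robot and the scene stay as the last step left them, time stands still between calls to the robot, and variables do not carry over. Pictures are saved under pics/ and viewed, at most 14 in all, crops included, and the job is handed in when it is done.

Besides the shell and the picture viewer there is one more tool, called after "Emit:" as a command line: name --argument value ..., lists and objects as JSON in quotes. apply_moves: Moves the arm, as the interface text tells. Scaled input: -1 to 1 covers 5 cm each way for a shift and 90 degrees each way for a turn. Its arguments: {"type":"object","properties":{"targets":{"type":"array"}},"required":["targets"]}

```bash
mkdir -p pics; cat > h.py <<'E'
import numpy as np, cv2
from scipy.spatial.transform import Rotation as R
from workcell import ctrl
def ray(im,xy,obs=None):
    K=np.array(im["camera_matrix"]);d=np.linalg.inv(K)@np.array([xy[0],xy[1],1.])
    if "view" in im: T=np.linalg.inv(np.array(im["view"]))
    else:
        W=np.eye(4);W[:3,:3]=R.from_rotvec(obs["orientation"]).as_matrix();W[:3,3]=obs["ee_pos"];T=W@np.array(im["hand_eye"])
    return T[:3,3],T[:3,:3]@d
def onz(im,xy,z,obs=None):
    o,d=ray(im,xy,obs);return o+d*(z-o[2])/d[2]
def proj(im,p):
    V=np.array(im["view"]);c=V[:3,:3]@np.array(p,float)+V[:3,3];q=np.array(im["camera_matrix"])@c;return q[:2]/q[2]
def st():
    o=ctrl.get_obs();print("t",round(o["t"],2),"pos",np.round(o["ee_pos"],1),"rv",np.round(o["orientation"],3),"w",round(o["width"],1),"F",np.round(o["ft_force"],1));return o
E
python3 - <<'E'
from h import *
np.set_printoptions(suppress=True,precision=1)
o=st(); print(R.from_rotvec(o["orientation"]).as_matrix().round(2))
for c in("scene","top"):
    im=ctrl.get_image(c);cv2.imwrite(f"pics/{c}0.png",im["pixels"])
    print(c,"cam at",np.linalg.inv(im["view"])[:3,3])
    for n,z in(("crate",0),("pry_slot",97),("crate_hinge",104),("prybar",4),("prybar_tip",17),("mat",0),("candle1",0),("labelroll",0),("labelbox",0),("dustbrush",0)):
        for r in ctrl.pinpoint(n,c):
            if r["score"]>.2: print(n,round(r["score"],2),np.array(r["xy"]),onz(im,r["xy"],z))
E
```

```text
t 0.0 pos [138.  609.  221.9] rv [-0.3 -3.1  0. ] w 87.8 F [ 1.4  0.2 -0.6]
[[-1.   0.2 -0. ]
 [ 0.2  1.  -0. ]
 [ 0.  -0.  -1. ]]
scene cam at [1118.2  416.2  848. ]
crate 0.7 [290.6 267.8] [571.9  17.1   0. ]
pry_slot 0.75 [312.5 231.6] [509.2  38.3  97. ]
crate_hinge 0.89 [271.  258.6] [644.4  13.4 104. ]
crate_hinge 0.3 [227.1 200.4] [ 556.7 -206.8  104. ]
prybar 0.81 [313.7 208.3] [352.6 -59.6   4. ]
prybar 0.59 [227.6 199.6] [ 477.6 -291.9    4. ]
prybar_tip 0.91 [199.9 215.5] [ 586.2 -298.4   17. ]
prybar_tip 0.83 [279.2 212.5] [ 439.  -122.4   17. ]
mat 0.93 [227.2 203. ] [ 486.7 -285.6   -0. ]
mat 0.69 [386.5 271.4] [433.2 221.1   0. ]
candle1 0.94 [397.  306.1] [512.5 289.2   0. ]
candle1 0.93 [424.5 253.9] [319.4 274.6   0. ]
candle1 0.81 [386.9 236.3] [321.4 165.2   0. ]
candle1 0.78 [441.3 302.8] [440.2 369.6   0. ]
candle1 0.59 [385.9 269.3] [428.  216.7   0. ]
labelroll 0.75 [370.3 371.7] [694.4 316.8   0. ]
labelroll 0.52 [197.2 216.3] [ 582.5 -317.     0. ]
labelroll 0.42 [310.7 230.9] [431.3 -16.1   0. ]
labelbox 0.64 [159.9 245.5] [ 725.2 -316.1    0. ]
dustbrush 0
[... 293 characters left out ...]
79.6 -281.8    4. ]
prybar 0.22 [363.9 184.1] [ 596.6 -297.4    4. ]
prybar_tip 0.93 [306.1 240.8] [ 433.  -134.3   17. ]
prybar_tip 0.91 [364.3 185.4] [ 591.6 -296.3   17. ]
prybar_tip 0.69 [251.2 187.5] [580.5  22.6  17. ]
mat 0.95 [362.5 225. ] [ 480.1 -295.     0. ]
candle1 0.82 [182.  237.6] [436. 218.   0.]
candle1 0.82 [131.1 230.6] [453.5 363.5   0. ]
candle1 0.8 [156.6 212.3] [506.8 292.5   0. ]
candle1 0.71 [200.6 276.1] [328.1 162.3   0. ]
candle1 0.63 [164.9 278.2] [320.5 263.2   0. ]
candle1 0.23 [254.5 158.9] [664.6  16.1   0. ]
labelroll 0.97 [151.9 145.5] [698.7 311.8   0. ]
labelbox 0.58 [369.7 141. ] [ 721.6 -313.8    0. ]
dustbrush 0.69 [443.6 257.3] [ 392.3 -525.5    0. ]
```

```bash
python3 - <<'E'
import cv2,numpy as np
a=cv2.imread("pics/scene0.png");b=cv2.imread("pics/top0.png")
cv2.imwrite("pics/sc.png",cv2.resize(a[130:400,140:500],None,fx=2.2,fy=2.2))
cv2.imwrite("pics/tc.png",cv2.resize(b[120:310,100:400],None,fx=2.6,fy=2.6))
E
```

```text
(no output)
```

View pics/sc.png

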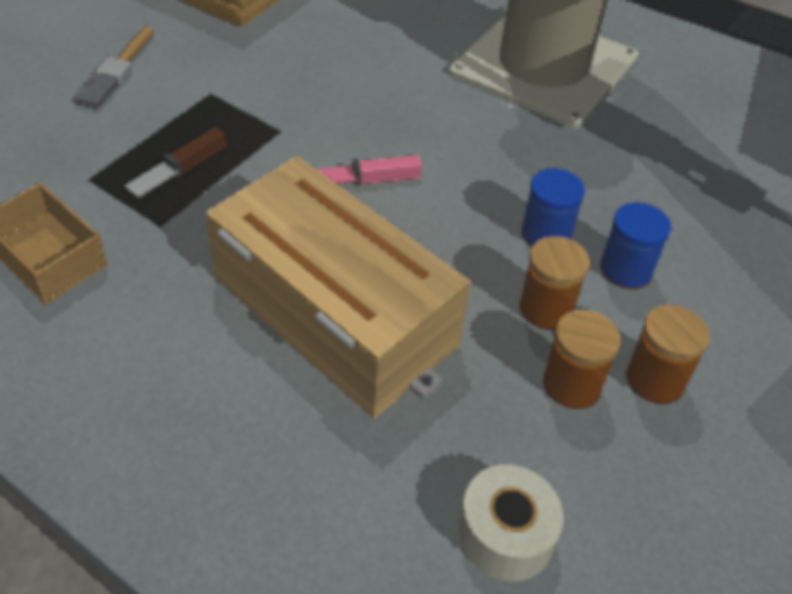

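View pics/tc.png

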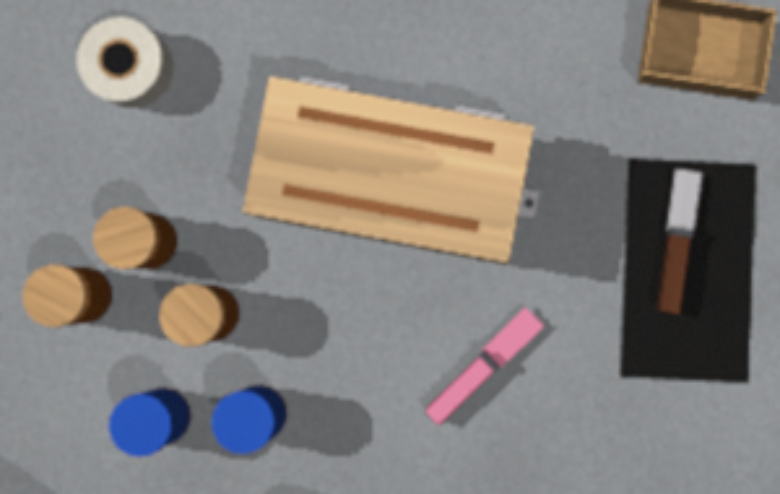

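Top view: the three amber, wood-capped candles are at about (148,212), (120,234) and (174,241) in full-image pixels. The two blue jars at (154,283) and (194,282) are look-alikes. The bar on the black mat at (360,213), with a brown handle and steel blade, is the real one. The pink bar at (287,261) is the decoy. The enlarged crops above confirm all of this.

```bash
cat >> h.py <<'E'
def psi(o): 
    y=R.from_rotvec(o["orientation"]).as_matrix()[:,1];return np.arctan2(y[1],y[0])
def go(x,y,z,ps=None):
    """tool-down relative move to target: shift in tool units, turn about tool z"""
    o=st();M=R.from_rotvec(o["orientation"]).as_matrix();d=M.T@(np.array([x,y,z])-o["ee_pos"])/50
    print("shift(tool,/50):",np.round(d,3),"psi",round(psi(o),3),"turn z /90deg:",None if ps is None else round(-(ps-psi(o))/(np.pi/2),3),"tilt rv to down:",np.round(R.from_matrix(M.T@Rdown(psi(o))).as_rotvec()/(np.pi/2),3),"q",np.round(o["qpos"],2))
def Rdown(p):
    y=np.array([np.cos(p),np.sin(p),0]);z=np.array([0,0,-1.]);return np.c_[np.cross(y,z),y,z]
def hull(im,region,z):
    c=max(cv2.findContours(region.astype(np.uint8),0,1)[0],key=cv2.contourArea)[:,0]
    return np.array([onz(im,p,z)[:2] for p in c],np.float32)
E
python3 - <<'E'
from h import *
np.set_printoptions(suppress=True,precision=2)
im=ctrl.get_image("top")
for n,z in(("crate_lid",112),("prybar",17),("candle1",86),("cap1",88)):
    for r in ctrl.masks_of(n,"top"):
        if r["score"]<.4: continue
        q=hull(im,np.array(r["region"]),z);c,wh,a=cv2.minAreaRect(q)
        print(n,round(r["score"],2),r["bbox"],"rect",np.round(c,1),np.round(wh,1),round(a,1))
        if "cap" in n or "candle" in n:
            hsv=cv2.cvtColor(im["pixels"],cv2.COLOR_BGR2HSV)[np.array(r["region"])];print("   hue",np.median(hsv,0))
go(480,-282,60,1.44)
E
```

```text
crate_lid 0.58 [192.0, 148.9, 305.6, 221.9] rect [576.6  21.6] [274.1 142.4] 80.2
crate_lid 0.56 [159.2, 229.9, 185.7, 252.6] rect [428.8 214.4] [59.4 61.2] 27.6
prybar 0.87 [352.0, 189.9, 367.7, 237.8] rect [ 515. -287.] [ 32.1 157.6] 83.9
prybar 0.67 [265.5, 242.3, 309.7, 283.0] rect [374.4 -76.2] [ 25.7 152.1] 45.8
candle1 0.89 [135.3, 197.6, 166.0, 223.6] rect [505.7 282.5] [61.3 85.4] 0.9
   hue [ 16. 114. 187.]
candle1 0.86 [160.3, 228.9, 192.7, 254.3] rect [427.1 213.8] [60.8 79.7] 0.9
   hue [ 16. 114. 188.]
candle1 0.77 [180.3, 269.8, 209.7, 296.5] rect [324.3 159.8] [60.7 78.2] 37.8
   hue [111. 196. 184.]
candle1 0.7 [107.3, 224.2, 143.6, 247.5] rect [444.8 349.7] [58.3 90.5] 0.9
   hue [ 16. 114. 186.]
candle1 0.67 [141.5, 269.8, 174.2, 297.7] rect [320.5 260.6] [60.2 83.4] 27.5
   hue [111. 196. 183.]
cap1 0.86 [161.7, 228.0, 187.5, 251.5] rect [428.9 222.3] [61.9 61.2] 64.6
   hue [ 16.  114.  190.5]
cap1 0.83 [111.7, 222.9, 134.2, 245.8] rect [445.9 362.2] [60.9 63.9] 0.9
   hue [ 16. 114. 189.]
cap1 0.81 [135.7, 199.1, 158.0, 221.7] rect [506.8 292.6] [63.8 64. ] 0.9
   hue [ 16. 114. 190.]
cap1 0.78 [181.5, 270.4, 206.0, 296.1] rect [321.5 165.4] [62.8 63.4] 0.9
   hue [111. 196. 184.]
cap1 0.6 [148.5, 271.9, 167.2, 296.5] rect [315.9 269.5] [60.2 60.7] 0.9
   hue [111. 196. 183.]
t 1.35 pos [138.1 609.6 222.7] rv [-0.35 -3.12 -0.  ] w 88.0 F [-0.4 -0.7  0.2]
shift(tool,/50): [-10.61 -15.88   3.25] psi 1.348 turn z /90deg: -0.059 tilt rv to down: [ 0. -0.  0.] q [ 1.33  0.42  1.63  0.    1.09 -0.02]
```

Emit:
apply_moves --targets '[[0,[-0.94,-0.49,0],[0,0,0]],[0,[-0.94,-0.49,0],[0,0,0]],[0,[-0.94,-0.49,0],[0,0,0]],[0,[-0.94,-0.49,0],[0,0,0]],[0,[-0.94,-0.49,0],[0,0,0]],[0,[-0.94,-0.49,0],[0,0,0]],[0,[-0.94,-0.49,0],[0,0,0]],[0,[-0.94,-0.49,0],[0,0,0]]]'

```text
t: 2.35
ee_pos: [462.8, 334.1, 222.9]
orientation: [0.349, 3.122, 0.001]
ft_force: [0.4, 0.7, 0.5]
width: 43.6
grasp_force: 0.0
```

Emit:
apply_moves --targets '[[0,[-0.3,-1,0],[0,0,0]],[0,[-0.3,-1,0],[0,0,0]],[0,[-0.3,-1,0],[0,0,0]],[0,[-0.3,-1,0],[0,0,0]],[0,[-0.3,-1,0],[0,0,0]],[0,[-0.3,-1,0],[0,0,0]],[0,[-0.3,-1,0],[0,0,0]],[0,[-0.3,-1,0],[0,0,0]]]'

```text
t: 3.35
ee_pos: [490.2, -83.1, 222.9]
orientation: [0.349, 3.121, -0.0]
ft_force: [1.4, 0.9, 0.0]
width: 44.3
grasp_force: 0.0
```

Emit:
apply_moves --targets '[[0,[-0.3,-1,0],[0,0,0]],[0,[-0.3,-1,0],[0,0,0]],[0,[-0.3,-1,0.3],[0,0,0]],[0,[-0.3,-0.9,0.5],[0,0,-0.075]],[0,[0,0,0],[0,0,0]]]'

```text
t: 3.98
ee_pos: [504.6, -287.1, 180.8]
orientation: [-0.169, -3.135, -0.001]
ft_force: [-0.1, -0.8, 0.1]
width: 44.0
grasp_force: 0.0
```

```bash
python3 - <<'E'
from h import *
go(504,-286.5,8,1.465)
o=ctrl.get_obs();im=ctrl.get_image("wrist");cv2.imwrite("pics/w1.png",im["pixels"])
for z,n in((17,"prybar_tip"),(4,"prybar")):
    for r in ctrl.pinpoint(n,"wrist")[:2]: print(n,round(r["score"],2),np.round(r["xy"]),np.round(onz(im,r["xy"],z,o),1))
for r in ctrl.masks_of("prybar","wrist")[:2]:
    c,wh,a=cv2.minAreaRect(hull(im,np.array(r["region"]),19,));print(np.round(c,1),np.round(wh,1),a) if 0 else None
    q=np.array([onz(im,p[::-1],19,o)[:2] for p in np.argwhere(r["region"])[::20]],np.float32);print("rect",cv2.minAreaRect(q))
E
```

```text
t 3.98 pos [ 504.6 -287.1  180.8] rv [-1.690e-01 -3.135e+00 -1.000e-03] w 44.0 F [-0.1 -0.8  0.1]
shift(tool,/50): [0.006 0.007 3.456] psi 1.463 turn z /90deg: -0.001 tilt rv to down: [ 0.    -0.001  0.   ] q [-0.54  0.41  1.76 -0.    0.97 -2.  ]
prybar_tip 0.87 [284. 268.] [ 585.8 -296.3   17. ]
prybar_tip 0.68 [456.  86.] [ 431.  -132.5   17. ]
prybar 0.82 [284. 162.] [ 482.6 -285.2    4. ]Traceback (most recent call last):
  File "<stdin>", line 7, in <module>
  File "h.py", line 26, in hull
    return np.array([onz(im,p,z)[:2] for p in c],np.float32)
                     ~~~^^^^^^^^
  File "h.py", line 11, in onz
    o,d=ray(im,xy,obs);return o+d*(z-o[2])/d[2]
        ~~~^^^^^^^^^^^
  File "h.py", line 8, in ray
    W=np.eye(4);W[:3,:3]=R.from_rotvec(obs["orientation"]).as_matrix();W[:3,3]=obs["ee_pos"];T=W@np.array(im["hand_eye"])
                                       ~~~^^^^^^^^^^^^^^^
TypeError: 'NoneType' object is not subscriptable
```

View pics/w1.png

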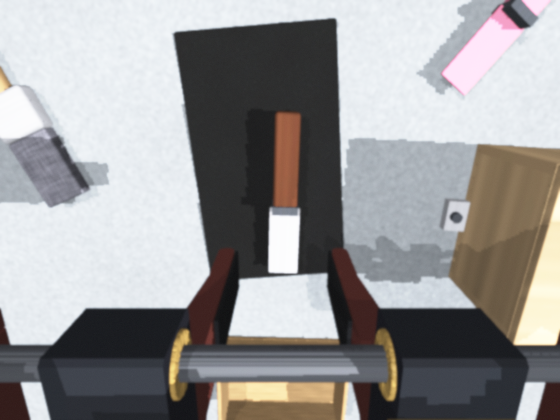

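The wrist picture shows the brown bar at (287,113)–(284,272), lying along the fingers' axis and centred. I'll descend and grip.

Emit:
apply_moves --targets '[[0,[0,0,0.9],[0,0,0]],[0,[0,0,0.9],[0,0,0]],[0,[0,0,0.9],[0,0,0]],[0,[0,0,0.57],[0,0,0]],[0,[0,0,0.2],[0,0,0]],[-1,[0,0,0],[0,0,0]],[-1,[0,0,0],[0,0,0]],[-1,[0,0,0],[0,0,0]]]'

```text
t: 5.18
ee_pos: [506.5, -285.2, 10.7]
orientation: [0.165, 3.135, -0.002]
ft_force: [-0.1, 1.3, 4.9]
width: 21.4
grasp_force: 29.7
```

Emit:
apply_moves --targets '[[-1,[0,0,0],[0,0,0]],[-1,[0,0,-0.4],[0,0,0]],[-1,[0,0,-0.9],[0,0,0]],[-1,[0,0,-1],[0,0,0]],[-1,[0,0,-1],[0,0,0]],[-1,[0,0,0],[0,0,0]]]'

```text
t: 5.92
ee_pos: [507.9, -286.3, 179.7]
orientation: [0.165, 3.129, -0.007]
ft_force: [-0.0, 0.6, -1.6]
width: 21.8
grasp_force: 29.7
```

```bash
python3 - <<'E'
from h import *
o=st();im=ctrl.get_image("wrist");cv2.imwrite("pics/w2.png",im["pixels"])
M=R.from_rotvec(o["orientation"]).as_matrix()
H=np.array(im["hand_eye"]);K=np.array(im["camera_matrix"])
# tip prediction: TCP + along -x_tool (bar fwd), z offset
for off in (75,80,85,90,95,100):
  for dz in (-15,-11,-7): 
    p=np.array([-off,0,dz]);c=np.linalg.inv(H)@np.r_[p,1];q=K@c[:3];print(off,dz,np.round(q[:2]/q[2]),end=" ")
  print()
for n in("prybar_tip","prybar"):
  for r in ctrl.pinpoint(n,"wrist")[:2]: print(n,round(r["score"],2),np.round(r["xy"],1))
sc=ctrl.get_image("scene")
for r in ctrl.pinpoint("prybar_tip","scene")[:2]:
    print(r["score"],r["xy"])
    oo,d=ray(sc,r["xy"])
    # intersect with vertical plane through the bar axis
    n=M[:,1]; s=((np.array(o["ee_pos"])-oo)@n)/(d@n);P=oo+s*d;print("tip world",P.round(1),"in tool",(M.T@(P-o["ee_pos"])).round(1))
E
```

```text
t 5.92 pos [ 507.9 -286.3  179.7] rv [ 0.165  3.129 -0.007] w 21.8 F [-0.   0.6 -1.6]
75 -15 [286. 416.] 75 -11 [286. 410.] 75 -7 [286. 403.] 
80 -15 [286. 424.] 80 -11 [286. 417.] 80 -7 [286. 411.] 
85 -15 [286. 431.] 85 -11 [286. 424.] 85 -7 [286. 418.] 
90 -15 [286. 438.] 90 -11 [286. 431.] 90 -7 [286. 425.] 
95 -15 [286. 445.] 95 -11 [286. 438.] 95 -7 [286. 432.] 
100 -15 [286. 452.] 100 -11 [286. 445.] 100 -7 [286. 439.] 
prybar_tip 0.86 [454.3  79.8]
prybar 0.64 [282.6 225.2]
prybar 0.18 [266.2 161.6]
0.96 [278.5, 210.5]
tip world [ 266.5 -262.2 -185.7] in tool [245.7  -0.  363.4]
0.85 [191.7, 169.5]
tip world [ 585.3 -294.4  185.8] in tool [-77.8  -0.   -5.5]
```

View pics/w2.png

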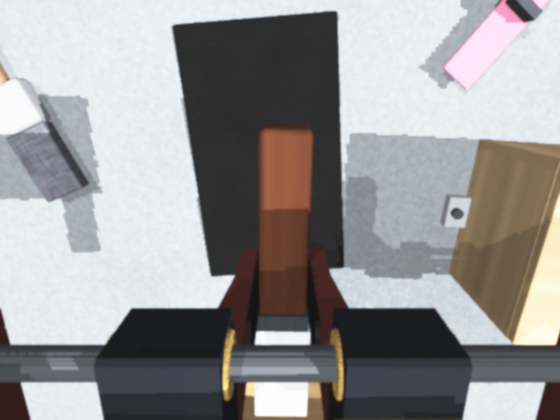

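Emit:
apply_moves --targets '[[-1,[0,0,0],[0,0,0.04]],[-1,[0.47,0.9,0],[0,0,0]],[-1,[0.47,0.9,0],[0,0,0]],[-1,[0.47,0.9,0],[0,0,0]],[-1,[0.47,0.9,0],[0,0,0]],[-1,[0.47,0.9,0],[0,0,0]],[-1,[0.47,0.9,0],[0,0,0]],[-1,[0.47,0.9,0],[0,0,0]]]'

```text
t: 7.18
ee_pos: [394.6, 54.6, 173.2]
orientation: [-0.264, -3.128, 0.001]
ft_force: [0.8, 0.8, -0.7]
width: 21.6
grasp_force: 29.7
```

```bash
python3 - <<'E'
from h import *
go(400.3,52,90.7,1.40)
E
```

```text
t 7.17 pos [394.6  54.6 173.2] rv [-2.640e-01 -3.128e+00  1.000e-03] w 21.6 F [ 0.8  0.8 -0.7]
shift(tool,/50): [-0.125 -0.031  1.65 ] psi 1.403 turn z /90deg: 0.002 tilt rv to down: [-0.    -0.001 -0.   ] q [ 0.11  0.17  2.15  0.    0.83 -1.3 ]
```

Emit:
apply_moves --targets '[[-1,[-0.06,-0.03,0.6],[0,0,0]],[-1,[-0.06,0,0.6],[0,0,0]],[-1,[0,0,0.45],[0,0,0]],[-1,[0,0,0],[0,0,0]],[-1,[0,0,0],[0,0,0]]]'

```text
t: 7.8
ee_pos: [401.5, 50.8, 91.7]
orientation: [-0.263, -3.13, 0.0]
ft_force: [-0.8, -0.9, -1.5]
width: 21.9
grasp_force: 29.7
```

```bash
python3 - <<'E'
from h import *
go(400.3,52,90.7,1.40)
o=ctrl.get_obs();M=R.from_rotvec(o["orientation"]).as_matrix()
for c in("scene","top"):
    im=ctrl.get_image(c);cv2.imwrite(f"pics/{c}1.png",im["pixels"])
    for n in("prybar_tip","pry_slot"):
        for r in ctrl.pinpoint(n,c)[:2]:
            P=onz(im,r["xy"],97);print(c,n,round(r["score"],2),np.round(r["xy"],1),P.round(1),"tool",(M.T@(P-o["ee_pos"])).round(1))
    print("expected tip px",proj(im,np.array(o["ee_pos"])+M@[-79,0,-6.3]),"slot px",proj(im,[507.6,33.5,97]))
s=cv2.imread("pics/scene1.png")[160:300,230:390];t=cv2.imread("pics/top1.png")[170:270,180:300]
cv2.imwrite("pics/c1.png",np.vstack([cv2.resize(s,(640,560))[:300],cv2.resize(t,(640,533))[:300]]))
E
```

```text
t 7.8 pos [401.5  50.8  91.7] rv [-0.263 -3.13   0.   ] w 21.9 F [-0.8 -0.9 -1.5]
shift(tool,/50): [0.028 0.02  0.02 ] psi 1.403 turn z /90deg: 0.002 tilt rv to down: [-0.    -0.001 -0.   ] q [ 0.1   0.34  2.19 -0.    0.61 -1.31]
scene prybar_tip 0.9 [317.8 223.4] [477.3  32.8  97. ] tool [-77.7  -5.   -5.4]
scene prybar_tip 0.63 [277.7 211.2] [502.8 -76.7  97. ] tool [-121.2 -108.8   -5.4]
scene pry_slot 0.75 [310.7 231.4] [511.3  34.3  97. ] tool [-111.     2.1   -5.4]
scene pry_slot 0.44 [270.9 258.9] [640.8  10.   97. ] tool [-2.428e+02 -2.000e-01 -5.500e+00]
expected tip px [318.90081835 224.42283372] slot px [311.27782429 230.40792119]
top prybar_tip 0.61 [241.5 215.8] [497.7  40.4  97. ] tool [-96.6   5.8  -5.4]
top pry_slot 0.75 [243.4 210.1] [512.8  35.7  97. ] tool [-112.3    3.7   -5.4]
top pry_slot 0.36 [369.8 141.8] [ 699.7 -296.1   97. ] tool [-351.9 -292.2   -5.5]
expected tip px [242.3765548  222.75961476] slot px [244.17878957 212.09587261]
```

View pics/c1.png

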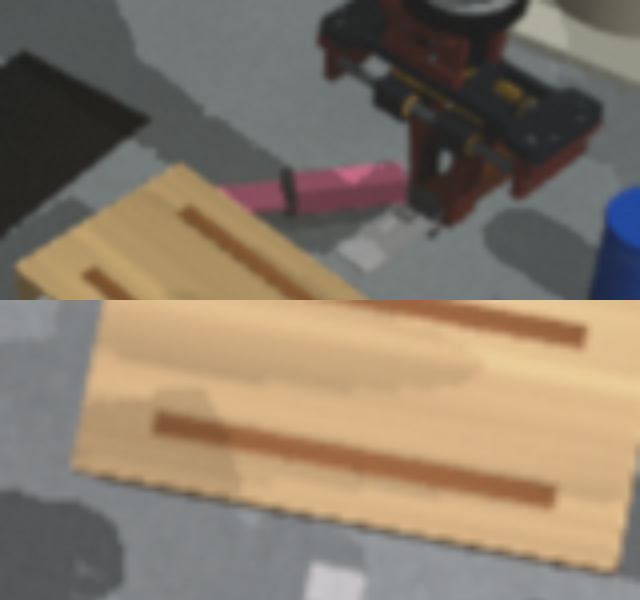

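The crops show the blade level and square to the crate front, about 31 mm short of it, at slot height, at scene pixel (318,223). I'll insert it slowly.

Emit:
apply_moves --targets '[[-1,[-0.3,0,0],[0,0,0]],[-1,[-0.3,0,0],[0,0,0]],[-1,[-0.2,0,0],[0,0,0]],[-1,[-0.2,0,0],[0,0,0]],[-1,[0,0,0],[0,0,0]]]'

```text
t: 8.72
ee_pos: [451.7, 42.3, 91.6]
orientation: [0.264, 3.13, 0.0]
ft_force: [-1.5, 0.1, -1.1]
width: 21.7
grasp_force: 29.7
```

Emit:
apply_moves --targets '[[-1,[-0.16,0,0],[0,0,0]],[-1,[0,0,-0.12],[0,0,0]],[-1,[-0.02,0,-0.22],[0,0,0]],[-1,[-0.02,0,-0.22],[0,0,0]],[-1,[-0.06,0,-0.21],[0,0,0]],[-1,[-0.07,0,-0.21],[0,0,0]],[-1,[-0.1,0,-0.2],[0,0,0]],[-1,[-0.11,0,-0.19],[0,0,0]]]'

```text
t: 9.72
ee_pos: [477.8, 37.9, 160.8]
orientation: [-0.263, -3.13, 0.0]
ft_force: [-0.0, -1.1, -3.5]
width: 22.3
grasp_force: 29.8
```

```bash
python3 - <<'E'
from h import *
o=st();M=R.from_rotvec(o["orientation"]).as_matrix()
im=ctrl.get_image("scene");cv2.imwrite("pics/s2.png",cv2.resize(im["pixels"][120:320,180:420],None,fx=2.5,fy=2.5))
print(proj(im,np.array(o["ee_pos"])+M@[-79,0,-6.3]))
E
```

```text
t 9.72 pos [477.8  37.9 160.8] rv [-0.263 -3.13   0.   ] w 22.3 F [-0.  -1.1 -3.5]
[297.65879438 219.92331669]
```

View pics/s2.png

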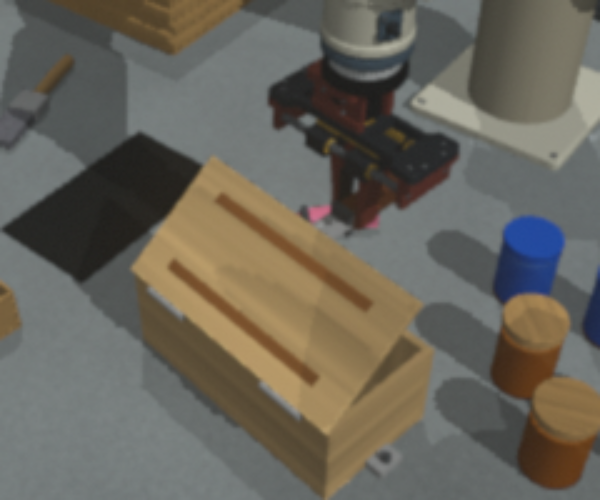

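The lid is up by about 0.6 rad on the blade (free edge from (210,160) to (415,305) in the crop). I'll continue along the arc.

Emit:
apply_moves --targets '[[-1,[-0.14,0,-0.17],[0,0,0]],[-1,[-0.15,0,-0.16],[0,0,0]],[-1,[-0.17,0,-0.14],[0,0,0]],[-1,[-0.18,0,-0.13],[0,0,0]],[-1,[-0.2,0,-0.1],[0,0,0]],[-1,[-0.2,0,-0.09],[0,0,0]],[-1,[-0.21,0,-0.06],[0,0,0]],[-1,[-0.21,0,-0.05],[0,0,0]]]'

```text
t: 10.78
ee_pos: [550.2, 25.6, 205.3]
orientation: [-0.263, -3.13, 0.0]
ft_force: [-1.6, 0.4, -2.6]
width: 22.2
grasp_force: 29.8
```

Emit:
apply_moves --targets '[[-1,[-0.22,0,0],[0,0,0]],[-1,[-0.22,0,0],[0,0,0]],[-1,[-0.1,0,0],[0,0,0]],[-1,[-0.1,0,0],[0,0,0]],[-1,[0,0,0],[0,0,0]]]'

```text
t: 11.4
ee_pos: [574.9, 20.7, 202.7]
orientation: [-0.263, -3.115, 0.001]
ft_force: [-19.8, 1.6, 3.2]
width: 22.0
grasp_force: 30.0
```

```bash
python3 - <<'E'
from h import *
o=st();M=R.from_rotvec(o["orientation"]).as_matrix();t=np.array(o["ee_pos"])+M@[-79,0,-6.3]
d=t-[576.6,21.6,0];print("tip crate x",d[0]*.985-d[1]*.17,"y",d[0]*.17+d[1]*.985,"z",d[2])
im=ctrl.get_image("scene");cv2.imwrite("pics/s3.png",cv2.resize(im["pixels"][120:320,180:420],None,fx=2.5,fy=2.5))
E
```

```text
t 11.4 pos [574.9  20.7 202.7] rv [-2.630e-01 -3.115e+00  1.000e-03] w 22.0 F [-19.8   1.6   3.2]
tip crate x 77.48598892776295 y -0.9753771734747829 z 207.77539329968812
```

View pics/s3.png

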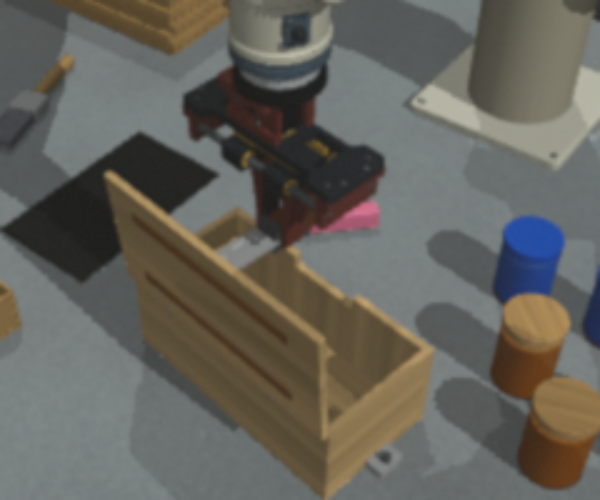

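The lid is fully open: it rests on its stop, leaning back, with its top edge from (110,175) to (325,340). I'll take the bar back to the mat.

Emit:
apply_moves --targets '[[-1,[0.6,0,0],[0,0,0]],[-1,[0.5,-0.3,0],[0,0,0]],[-1,[-0.05,-0.85,0],[0,0,0]],[-1,[-0.1,-1,0],[0,0,0]],[-1,[-0.1,-1,0],[0,0,0]],[-1,[-0.15,-1,0],[0,0,0]],[-1,[-0.15,-1,0],[0,0,0]],[-1,[-0.15,-1,0],[0,0,-0.04]]]'

```text
t: 12.45
ee_pos: [510.7, -281.7, 205.5]
orientation: [0.163, 3.136, -0.001]
ft_force: [0.8, -0.1, -0.5]
width: 22.3
grasp_force: 30.0
```

```bash
python3 - <<'E'
from h import *
go(502,-286,60,1.463)
o=ctrl.get_obs();M=R.from_rotvec(o["orientation"]).as_matrix()
sc=ctrl.get_image("scene")
for n in("prybar_tip","prybar"):
  for r in ctrl.pinpoint(n,"scene")[:3]:
    oo,d=ray(sc,r["xy"]);nn=M[:,1]; s=((np.array(o["ee_pos"])-oo)@nn)/(d@nn);P=oo+s*d;print(n,round(r["score"],2),np.round(r["xy"]),"in tool",(M.T@(P-o["ee_pos"])).round(1))
E
```

```text
t 12.45 pos [ 510.7 -281.7  205.5] rv [ 1.630e-01  3.136e+00 -1.000e-03] w 22.3 F [ 0.8 -0.1 -0.5]
shift(tool,/50): [ 0.169 -0.101  2.91 ] psi 1.467 turn z /90deg: 0.003 tilt rv to down: [-0.     0.001  0.   ] q [-0.52  0.38  1.74  0.    1.02 -1.99]
prybar_tip 0.94 [277. 212.] in tool [233.    0.  386.9]
prybar_tip 0.79 [189. 160.] in tool [-79.7   0.  -14.2]
prybar 0.95 [313. 209.] in tool [443.1   0.  518.4]
prybar 0.56 [223. 149.] in tool [30.7  0.   6.5]
```

Emit:
apply_moves --targets '[[-1,[0.17,-0.1,0.9],[0,0,0]],[-1,[0,0,1],[0,0,0]],[-1,[0,0,1],[0,0,0]],[-1,[0,0,0.7],[0,0,0]],[-1,[0,0,0.18],[0,0,0]],[-1,[0,0,0.06],[0,0,0]],[-1,[0,0,0.04],[0,0,0]],[-1,[0,0,0],[0,0,0]]]'

```text
t: 13.6
ee_pos: [502.1, -283.8, 12.7]
orientation: [0.165, 3.135, -0.001]
ft_force: [0.7, 2.6, 2.9]
width: 21.8
grasp_force: 30.0
```

Emit:
apply_moves --targets '[[-0.2,[0,0,0],[0,0,0]],[-0.2,[0,0,0],[0,0,0]],[-0.2,[0,0,0],[0,0,0]],[-0.2,[0,0,-0.5],[0,0,0]],[-0.2,[0,0,-1],[0,0,0]],[-0.2,[0,0,-1],[0,0,0]],[-0.2,[0,0,-1],[0,0,0]],[-0.2,[0,0,-0.2],[0,0,0.05]]]'

```text
t: 14.6
ee_pos: [502.7, -284.6, 200.1]
orientation: [0.29, 3.122, -0.004]
ft_force: [-0.5, 0.4, -0.8]
width: 35.3
grasp_force: 0.0
```

```bash
cat >> h.py <<'E'
def caps(cam="top"):
    im=ctrl.get_image(cam);out=[]
    for r in ctrl.masks_of("cap1",cam):
        m=np.array(r["region"])
        if r["score"]<.3 or cv2.cvtColor(im["pixels"],cv2.COLOR_BGR2HSV)[m][:,0].mean()>60: continue
        c,wh,a=cv2.minAreaRect(hull(im,m,88));out.append(c);print(cam,"cap",round(r["score"],2),r["bbox"],np.round(c,1),np.round(wh,1))
    return im,out
E
python3 - <<'E'
from h import *
o=st();M=R.from_rotvec(o["orientation"]).as_matrix()
im,_=caps()
cv2.imwrite("pics/t4.png",cv2.resize(im["pixels"][130:300,100:400],None,fx=2.6,fy=2.6))
for r in ctrl.pinpoint("candle1","top"):
    if r["score"]>.3: print("cand",np.round(r["xy"]),onz(im,r["xy"],0).round(1))
s=ctrl.get_image("scene");caps("scene")
for r in ctrl.pinpoint("prybar_tip","top")[:2]+ctrl.pinpoint("prybar","top")[:2]: print(np.round(r["xy"]),onz(im,r["xy"],17).round(1))
E
```

```text
t 14.6 pos [ 502.7 -284.6  200.1] rv [ 0.29   3.122 -0.004] w 35.3 F [-0.5  0.4 -0.8]
top cap 0.87 [113.3, 221.5, 134.2, 244.8] [444.9 361.7] [64.4 67.2]
top cap 0.87 [137.7, 196.0, 158.7, 221.6] [505.4 291.2] [61.3 61.2]
top cap 0.84 [161.8, 227.4, 186.8, 250.9] [427.1 221.2] [60.7 63.7]
cand [156. 214.] [502.  292.6   0. ]
cand [160. 280.] [316.3 277.    0. ]
cand [132. 233.] [446.2 359.6   0. ]
cand [182. 239.] [432.9 216.7   0. ]
cand [201. 277.] [324.4 161.3   0. ]
scene cap 0.62 [384.0, 239.4, 409.9, 260.6] [427.6 223.6] [73.2 64.5]
scene cap 0.59 [391.5, 270.9, 420.3, 295.5] [506.6 291.3] [66.2 65. ]
scene cap 0.56 [429.2, 267.7, 464.8, 294.0] [445.4 361. ] [69.6 67.4]
[305. 241.] [ 431.3 -131.3   17. ]
[362. 188.] [ 583.3 -290.4   17. ]
[281. 270.] [349.6 -65.3  17. ]
[358. 228.] [ 472.4 -280.9   17. ]
```

View pics/t4.png

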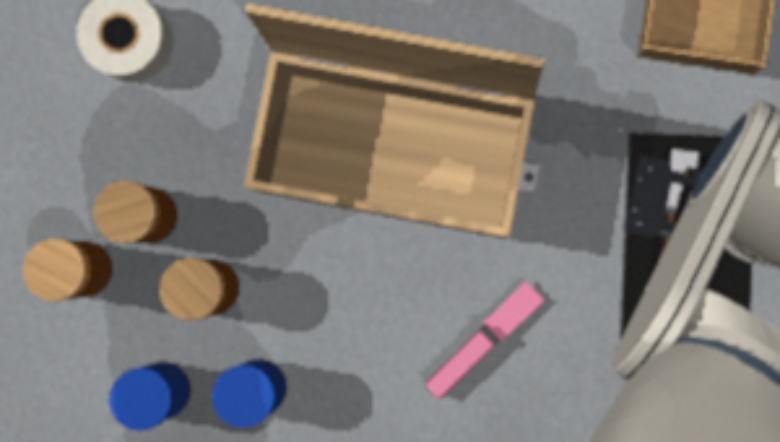

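The top view shows the crate open and empty, the bar's blade on the mat, and the amber candles at crop (127,212), (55,270) and (193,288). Next I'll press the caps with closed fingers, starting at (428,222).

Emit:
apply_moves --targets '[[-1,[0.32,0.97,0],[0,0,0]],[-1,[0.32,0.97,0],[0,0,0]],[-1,[0.32,0.97,0],[0,0,0]],[-1,[0.32,0.97,0],[0,0,0]],[-1,[0.32,0.97,0],[0,0,0]],[-1,[0.32,0.97,0],[0,0,0]],[-1,[0.32,0.97,0],[0,0,0]],[-1,[0.32,0.97,0],[0,0,0]]]'

```text
t: 16.0
ee_pos: [445.4, 122.9, 195.7]
orientation: [-0.287, -3.128, 0.0]
ft_force: [0.5, 0.2, 0.3]
width: 0.8
grasp_force: 0.0
```

Emit:
apply_moves --targets '[[-1,[0.32,0.97,0],[0,0,0]],[-1,[0.32,0.97,0],[0,0,0]],[-1,[0,0,0],[0,0,0]]]'

```text
t: 16.38
ee_pos: [431.6, 225.2, 195.6]
orientation: [-0.28, -3.128, 0.0]
ft_force: [0.5, -0.9, 0.6]
width: 0.3
grasp_force: 0.0
```

```bash
python3 - <<'E'
from h import *
go(428,222,100,1.40)
caps()
E
```

```text
t 16.38 pos [431.6 225.2 195.6] rv [-0.28  -3.128  0.   ] w 0.3 F [ 0.5 -0.9  0.6]
shift(tool,/50): [ 0.058 -0.076  1.912] psi 1.392 turn z /90deg: -0.005 tilt rv to down: [-0. -0. -0.] q [ 0.46  0.26  1.95  0.    0.93 -0.94]
top cap 0.76 [137.9, 200.6, 158.1, 222.7] [508.2 286.8] [65.8 54.7]
top cap 0.61 [166.7, 228.8, 181.6, 252.4] [415.2 232.4] [11.4 32. ]
top cap 0.44 [195.9, 132.6, 306.7, 221.5] [600.8  26.2] [329.3 191.6]
```

Emit:
apply_moves --targets '[[-1,[0.06,-0.08,0.9],[0,0,0]],[-1,[0,0,0.9],[0,0,0]],[-1,[0,0,0.15],[0,0,0]],[-1,[0,0,0.15],[0,0,0]],[-1,[0,0,0.12],[0,0,0]],[-1,[0,0,0.1],[0,0,0]],[-1,[0,0,0],[0,0,0]],[-1,[0,0,0],[0,0,0]]]'

```text
t: 17.48
ee_pos: [429.9, 219.0, 85.8]
orientation: [0.287, 3.125, 0.001]
ft_force: [-13.8, -12.0, 60.2]
width: 0.6
grasp_force: 30.0
```

Emit:
apply_moves --targets '[[-1,[0,0,-0.2],[0,0,0]],[-1,[0,0,-1],[0,0,0]],[-1,[0,0,0],[0,0,0]]]'

```text
t: 17.85
ee_pos: [431.6, 220.5, 144.4]
orientation: [0.287, 3.121, 0.007]
ft_force: [0.6, 0.6, -0.6]
width: 0.5
grasp_force: 0.0
```

```bash
python3 - <<'E'
from h import *
go(506.5,291.5,100,1.40)
go(445,361.5,100,1.40)
E
```

```text
t 17.85 pos [431.6 220.5 144.4] rv [0.287 3.121 0.007] w 0.5 F [ 0.6  0.6 -0.6]
shift(tool,/50): [-1.207  1.666  0.906] psi 1.387 turn z /90deg: -0.008 tilt rv to down: [ 0.003  0.005 -0.   ] q [ 0.45  0.33  2.    0.    0.8  -0.94]
t 17.85 pos [431.6 220.5 144.4] rv [0.287 3.121 0.007] w 0.5 F [ 0.6  0.6 -0.6]
shift(tool,/50): [0.258 2.818 0.901] psi 1.387 turn z /90deg: -0.008 tilt rv to down: [ 0.003  0.005 -0.   ] q [ 0.45  0.33  2.    0.    0.8  -0.94]
```

Emit:
apply_moves --targets '[[-1,[0,0,0],[0.003,0.005,-0.008]],[-1,[-0.6,0.84,0],[0,0,0]],[-1,[-0.6,0.83,0],[0,0,0]],[-1,[0,0,0.8],[0,0,0]],[-1,[0,0,0.15],[0,0,0]],[-1,[0,0,0.1],[0,0,0]],[-1,[0,0,0.06],[0,0,0]],[-1,[0,0,0.04],[0,0,0]]]'

```text
t: 18.85
ee_pos: [502.2, 291.9, 85.9]
orientation: [-0.268, -3.123, 0.003]
ft_force: [-10.9, -3.1, 46.3]
width: 0.0
grasp_force: 23.1
```

Emit:
apply_moves --targets '[[-1,[0,0,0.04],[0,0,0]],[-1,[0,0,0],[0,0,0]]]'

```text
t: 19.1
ee_pos: [502.3, 291.9, 85.8]
orientation: [-0.268, -3.124, 0.002]
ft_force: [-12.3, -3.0, 48.9]
width: 0.4
grasp_force: 24.6
```

Emit:
apply_moves --targets '[[-1,[0,0,-0.8],[0,0,0]],[-1,[0.6,0.6,0],[0,0,0]],[-1,[0.77,0.58,0],[0,0,0]],[-1,[0,0,0],[0,0,0]]]'

```text
t: 19.6
ee_pos: [441.9, 361.9, 120.4]
orientation: [-0.262, -3.121, 0.008]
ft_force: [0.7, 0.2, 0.3]
width: 0.5
grasp_force: 0.0
```

```bash
python3 - <<'E'
from h import *
go(445,361.5,100,1.40)
E
```

```text
t 19.6 pos [441.9 361.9 120.4] rv [-0.262 -3.121  0.008] w 0.5 F [0.7 0.2 0.3]
shift(tool,/50): [-0.067  0.005  0.407] psi 1.403 turn z /90deg: 0.002 tilt rv to down: [-0.004 -0.006 -0.   ] q [ 0.66  0.49  1.81  0.    0.85 -0.74]
```

Emit:
apply_moves --targets '[[-1,[-0.07,0,0],[-0.004,-0.006,0]],[-1,[0,0,0.4],[0,0,0]],[-1,[0,0,0.14],[0,0,0]],[-1,[0,0,0.1],[0,0,0]],[-1,[0,0,0.06],[0,0,0]],[-1,[0,0,0.03],[0,0,0]],[-1,[0,0,0],[0,0,0]]]'

```text
t: 20.48
ee_pos: [448.7, 359.7, 86.3]
orientation: [0.269, 3.128, 0.002]
ft_force: [-5.5, -6.2, 25.7]
width: 0.4
grasp_force: 12.7
```

Emit:
apply_moves --targets '[[-1,[0,0,-0.5],[0,0,0]],[-1,[0,0,-1],[0,0,0]],[-1,[0,0,-0.8],[0,0,0]],[0.7,[0.5,0.9,0],[0,0,0]],[0.7,[0.5,0.9,0],[0,0,0]],[0.7,[0.5,0.9,0],[0,0,0]],[0.7,[0,0,0],[0,0,0]]]'

```text
t: 21.35
ee_pos: [395.9, 508.5, 198.8]
orientation: [0.264, 3.128, 0.004]
ft_force: [0.1, 0.3, -0.2]
width: 36.7
grasp_force: 0.0
```

```bash
python3 - <<'E'
from h import *
im,_=caps();caps("scene")
go(445,361,160,1.40)
go(506,291.5,160,1.40)
E
```

```text
top cap 0.9 [111.7, 222.0, 137.4, 242.0] [446.  360.9] [60.9 66.4]
top cap 0.82 [137.9, 196.3, 161.9, 220.9] [506.7 289.9] [63.9 63.8]
top cap 0.7 [163.3, 228.6, 192.8, 252.0] [427.2 212. ] [60.7 77. ]
scene cap 0.92 [432.0, 270.1, 464.2, 295.1] [451.2 362.7] [71.9 62.9]
scene cap 0.7 [383.4, 240.2, 410.0, 260.7] [433.2 223.6] [67.2 66.8]
scene cap 0.68 [392.5, 270.9, 420.6, 295.6] [510.8 292.8] [70.3 61.4]
t 21.55 pos [397.1 504.6 198.5] rv [2.700e-01 3.129e+00 1.000e-03] w 52.7 F [-0.4  0.4  0.1]
shift(tool,/50): [-1.434 -2.667  0.77 ] psi 1.399 turn z /90deg: -0.001 tilt rv to down: [ 0.     0.001 -0.   ] q [ 0.89  0.47  1.61 -0.    1.06 -0.51]
t 21.55 pos [397.1 504.6 198.5] rv [2.700e-01 3.129e+00 1.000e-03] w 52.7 F [-0.4  0.4  0.1]
shift(tool,/50): [-2.874 -3.827  0.771] psi 1.399 turn z /90deg: -0.001 tilt rv to down: [ 0.     0.001 -0.   ] q [ 0.89  0.47  1.61 -0.    1.06 -0.51]
```

Emit:
apply_moves --targets '[[0.9,[-0.48,-0.89,0],[0,0,0]],[0.9,[-0.48,-0.89,0],[0,0,0]],[0.9,[-0.48,-0.89,0.5],[0,0,0]],[0.9,[0,0,0],[0,0,0]]]'

```text
t: 22.05
ee_pos: [444.9, 357.3, 172.2]
orientation: [-0.277, -3.128, 0.003]
ft_force: [0.7, 0.3, 0.5]
width: 83.6
grasp_force: 0.0
```

```bash
python3 - <<'E'
from h import *
go(446.5,361.5,36,1.40)
o=ctrl.get_obs();im=ctrl.get_image("wrist");cv2.imwrite("pics/w5.png",im["pixels"])
for n,z in(("cap1",86),("candle1",86)):
  for r in ctrl.masks_of(n,"wrist")[:4]:
    q=np.array([onz(im,p[::-1],z,o)[:2] for p in np.argwhere(r["region"])[::15]],np.float32);print(n,round(r["score"],2),r["bbox"],cv2.minAreaRect(q))
E
```

```text
t 22.05 pos [444.9 357.3 172.2] rv [-2.770e-01 -3.128e+00  3.000e-03] w 83.6 F [0.7 0.3 0.5]
shift(tool,/50): [-0.019  0.093  2.723] psi 1.394 turn z /90deg: -0.004 tilt rv to down: [-0.001 -0.001 -0.   ] q [ 0.66  0.41  1.79 -0.    0.95 -0.74]
cap1 0.88 [63.6, 0.0, 169.0, 96.9] ((317.7696533203125, 271.703369140625), (64.24473571777344, 54.94218063354492), 79.80687713623047)
cap1 0.81 [49.3, 176.2, 144.6, 264.8] ((426.3179626464844, 223.60626220703125), (60.4023323059082, 66.21824645996094), 26.536930084228516)
cap1 0.7 [244.5, 168.8, 329.2, 256.2] ((442.9253845214844, 359.12762451171875), (59.451229095458984, 62.79106903076172), 73.66986083984375)
cap1 0.66 [0.0, 50.6, 22.5, 124.3] ((330.00726318359375, 196.8336944580078), (13.86874771118164, 47.77255630493164), 66.58540344238281)
candle1 0.81 [186.7, 226.5, 259.9, 334.4] ((490.8658752441406, 302.5943908691406), (48.84756088256836, 94.60779571533203), 68.5895767211914)
candle1 0.71 [187.8, 262.1, 252.4, 334.9] ((504.41357421875, 298.5188903808594), (45.77766799926758, 66.69004821777344), 63.22664260864258)
candle1 0.7 [246.0, 152.2, 333.8, 253.4] ((438.6571044921875, 357.916015625), (68.7142562866211, 62.7205810546875), 22.717899322509766)
candle1 0.63 [49.5, 160.7, 169.9, 261.4] ((422.0915832519531, 237.6226806640625), (60.46455764770508, 92.40168762207031), 15.901015281677246)
```

View pics/w5.png

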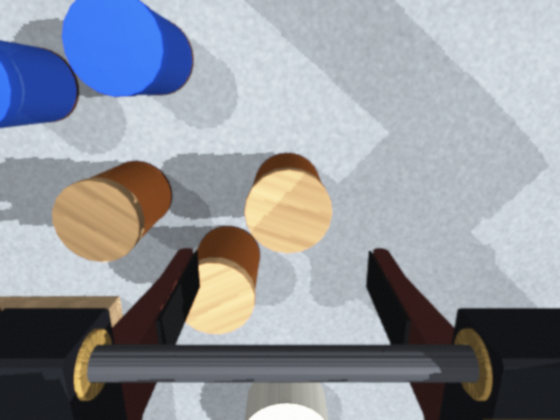

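The wrist picture shows the target candle (outermost, cap at (288,212)) and its neighbour (cap at (218,298)), well clear of the fingers' path. I'll descend.

Emit:
apply_moves --targets '[[0.9,[0,0.06,0.9],[0,0,0]],[0.9,[0,0,0.9],[0,0,0]],[0.9,[0,0,0.72],[0,0,0]],[0.9,[0,0,0.2],[0,0,0]],[-1,[0,0,0],[0,0,0]],[-1,[0,0,0],[0,0,0]],[-1,[0,0,0],[0,0,0]],[-1,[0,0,0],[0,0,0]]]'

```text
t: 23.2
ee_pos: [446.3, 365.8, 38.8]
orientation: [0.268, 3.127, 0.004]
ft_force: [-0.3, -2.1, 6.9]
width: 63.2
grasp_force: 30.0
```

Emit:
apply_moves --targets '[[-1,[0,0,-0.3],[0,0,0]],[-1,[0,0,-0.6],[0,0,0]],[-1,[0,0,-0.9],[0,0,0]],[-1,[0,0,-0.8],[0,0,0]],[-1,[0,-0.2,-0.1],[0,0,0]],[-1,[-0.3,-0.6,0],[0,0,0]],[-1,[-0.5,-0.7,0],[0,0,0]],[-1,[-0.5,-0.7,0],[0,0,0]]]'

```text
t: 24.2
ee_pos: [489.9, 243.9, 171.2]
orientation: [-0.267, -3.13, -0.001]
ft_force: [0.8, -0.9, -3.3]
width: 63.6
grasp_force: 30.0
```

Emit:
apply_moves --targets '[[-1,[-0.5,-0.7,0],[0,0,0]],[-1,[-0.5,-0.7,0],[0,0,0]],[-1,[-0.5,-0.7,0],[0,0,0]],[-1,[-0.3,-0.4,0],[0,0,0]],[-1,[0,0,0],[0,0,0]]]'

```text
t: 24.82
ee_pos: [557.5, 105.3, 171.0]
orientation: [-0.273, -3.129, -0.001]
ft_force: [-0.3, -0.5, -2.7]
width: 63.2
grasp_force: 30.0
```

```bash
cat >> h.py <<'E'
C0=np.array([576.6,21.6]);EX=np.array([.985,-.17]);EY=np.array([.17,.985])
E
python3 - <<'E'
from h import *
go(566.5,92.3,47,1.40)
im=ctrl.get_image("wrist");cv2.imwrite("pics/w6.png",im["pixels"])
o=ctrl.get_obs()
for r in ctrl.masks_of("cap1","wrist")[:2]+ctrl.masks_of("candle1","wrist")[:2]: print(r["score"],r["bbox"])
M=R.from_rotvec(o["orientation"]).as_matrix();s=ctrl.get_image("scene")
for r in ctrl.pinpoint("candle1","scene"):
    oo,d=ray(s,r["xy"]);n=M[:,0];k=((np.array(o["ee_pos"])-oo)@n)/(d@n);P=oo+k*d;t=M.T@(P-o["ee_pos"])
    if np.linalg.norm(t)<90: print("held underside in tool",t.round(1),r["score"])
E
```

```text
t 24.82 pos [557.5 105.3 171. ] rv [-2.730e-01 -3.129e+00 -1.000e-03] w 63.2 F [-0.3 -0.5 -2.7]
shift(tool,/50): [-0.223 -0.227  2.48 ] psi 1.397 turn z /90deg: -0.002 tilt rv to down: [ 0. -0.  0.] q [ 0.17  0.41  1.8   0.    0.94 -1.23]
0.86 [376.8, 0.0, 481.2, 40.7]
0.76 [196.7, 238.0, 368.0, 396.9]
0.85 [355.9, 0.5, 481.2, 50.7]
0.77 [203.6, 190.3, 372.1, 394.8]
held underside in tool [ 0.  -0.4 40. ] 0.75
```

View pics/w6.png

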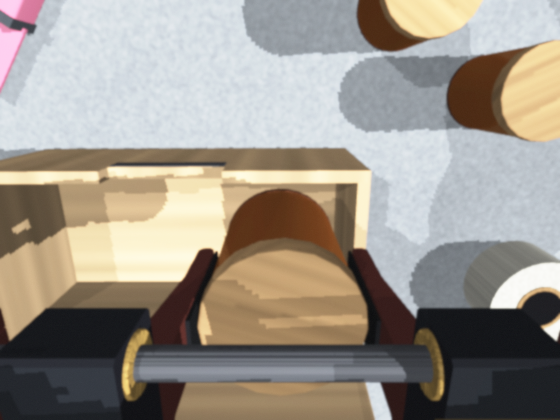

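The held candle is upright over the crate's left end (cap spans (197–368, 238–397)). I'll check its offset along the tool's x, then lower it.

```bash
python3 - <<'E'
from h import *
im=ctrl.get_image("wrist");o=st();M=R.from_rotvec(o["orientation"]).as_matrix()
H=np.array(im["hand_eye"]);K=np.array(im["camera_matrix"])
a=np.linspace(0,6.28,60)
for x0 in(-8,-4,0,4,8):
    p=np.c_[x0+32*np.cos(a),32*np.sin(a),np.full(60,-47),np.ones(60)];c=(np.linalg.inv(H)@p.T)[:3];q=K@c;q=q[:2]/q[2]
    print(x0,"bbox",q.min(1).round(),q.max(1).round())
E
```

```text
t 25.12 pos [557.5 108.1 172.2] rv [2.660e-01 3.129e+00 2.000e-03] w 63.2 F [-0.7 -0.4 -3.6]
-8 bbox [202. 273.] [373. 416.]
-4 bbox [201. 262.] [374. 408.]
0 bbox [201. 252.] [375. 400.]
4 bbox [200. 241.] [375. 392.]
8 bbox [199. 230.] [376. 384.]
```

Emit:
apply_moves --targets '[[-1,[-0.22,-0.23,0],[0,0,0]],[-1,[0,0,0],[0,0,0]]]'

```text
t: 25.38
ee_pos: [567.9, 93.5, 172.6]
orientation: [0.269, 3.128, 0.002]
ft_force: [0.3, -0.2, -3.3]
width: 63.0
grasp_force: 30.0
```

Emit:
apply_moves --targets '[[-1,[0,0,0.5],[0,0,0]],[-1,[0,0,0.7],[0,0,0]],[-1,[0,0,0.7],[0,0,0]],[-1,[0,0,0.4],[0,0,0]],[-1,[0,0,0.13],[0,0,0]],[-1,[0,0,0.05],[0,0,0]],[-1,[0,0,0.02],[0,0,0]],[-1,[0,0,0],[0,0,0]]]'

```text
t: 26.38
ee_pos: [567.8, 94.3, 48.2]
orientation: [0.268, 3.127, 0.003]
ft_force: [-0.1, -0.5, -3.4]
width: 63.6
grasp_force: 30.0
```

Emit:
apply_moves --targets '[[-1,[0,0,0.03],[0,0,0]],[-1,[0,0,0.02],[0,0,0]],[-1,[0,0,0],[0,0,0]]]'

```text
t: 26.75
ee_pos: [568.1, 94.1, 46.8]
orientation: [0.268, 3.127, 0.003]
ft_force: [-4.0, -2.3, 11.8]
width: 63.4
grasp_force: 30.0
```

Emit:
apply_moves --targets '[[0.62,[0,0,0],[0,0,0]],[0.62,[0,0,0],[0,0,0]],[0.62,[0,0,0],[0,0,0]],[0.62,[0,0,-0.4],[0,0,0]],[0.62,[0,0,-0.8],[0,0,0]],[0.62,[0,0,-0.8],[0,0,0]],[0.62,[0,0,-0.8],[0,0,0]],[0.62,[0,0,0],[0,0,0]]]'

```text
t: 27.75
ee_pos: [569.4, 94.5, 189.5]
orientation: [0.267, 3.121, 0.005]
ft_force: [0.4, -0.6, 1.0]
width: 70.9
grasp_force: 0.0
```

```bash
python3 - <<'E'
from h import *
o=st();caps()
im=ctrl.get_image("wrist")
for r in ctrl.masks_of("cap1","wrist")[:4]:
    q=np.array([onz(im,p[::-1],94 if r["bbox"][1]>150 else 86,o)[:2] for p in np.argwhere(r["region"])[::15]],np.float32);print("wrist",round(r["score"],2),r["bbox"],cv2.minAreaRect(q))
go(506.5,290.5,160,1.40)
E
```

```text
t 27.75 pos [569.4  94.5 189.5] rv [0.267 3.121 0.005] w 70.9 F [ 0.4 -0.6  1. ]
top cap 0.6 [138.7, 199.6, 143.4, 220.5] [508.  314.8] [15.4 45.4]
wrist 0.97 [494.8, 25.6, 558.5, 124.0] ((508.06927490234375, 275.6864013671875), (63.09062957763672, 40.81739807128906), 3.5076138973236084)
wrist 0.61 [392.7, 0.9, 477.7, 27.3] ((455.238525390625, 212.95297241210938), (51.84048080444336, 14.5811128616333), 80.19548797607422)
wrist 0.58 [233.7, 169.3, 322.4, 254.9] ((568.6538696289062, 91.90336608886719), (63.21049118041992, 64.05805969238281), 65.76719665527344)
t 27.95 pos [566.2  94.  184.1] rv [-2.68e-01 -3.13e+00 -2.00e-03] w 71.2 F [ 0.3  1.  -0.3]
shift(tool,/50): [1.844 3.67  0.486] psi 1.4 turn z /90deg: -0.0 tilt rv to down: [ 0.001 -0.     0.   ] q [ 0.14  0.4   1.77  0.    0.97 -1.26]
```

Emit:
apply_moves --targets '[[0.9,[0.37,0.73,0],[0,0,0]],[0.9,[0.37,0.73,0],[0,0,0]],[0.9,[0.37,0.73,0],[0,0,0]],[0.9,[0.37,0.73,0],[0,0,0]],[0.9,[0.37,0.75,0],[0,0,0]],[0.9,[0,0,0.3],[0,0,0]],[0.9,[0,0,0],[0,0,0]],[0.9,[0,0,0],[0,0,0]]]'

```text
t: 28.95
ee_pos: [507.1, 289.4, 169.4]
orientation: [0.27, 3.13, 0.001]
ft_force: [-0.2, 0.1, -0.8]
width: 83.5
grasp_force: 0.0
```

```bash
cat >> h.py <<'E'
def wcaps(z=86):
    o=ctrl.get_obs();im=ctrl.get_image("wrist")
    for r in ctrl.masks_of("cap1","wrist")[:5]:
        q=np.array([onz(im,p[::-1],z,o)[:2] for p in np.argwhere(r["region"])[::10]],np.float32);c=cv2.minAreaRect(q)
        print("wrist",round(r["score"],2),np.round(r["bbox"]),np.round(c[0],1),np.round(c[1],1),"hue",cv2.cvtColor(im["pixels"],cv2.COLOR_BGR2HSV)[np.array(r["region"])][:,0].mean().round())
    return im
E
python3 - <<'E'
from h import *
wcaps()
go(506.5,290.5,36,1.40)
E
```

```text
wrist 0.82 [ 12. 294.  80. 311.] [542.6  95.5] [50.5 11.4] hue 18.0
wrist 0.66 [111.  66. 211. 169.] [426.3 221.4] [61.8 62.4] hue 20.0
wrist 0.65 [240. 168. 332. 252.] [503.  289.7] [61.2 62.2] hue 19.0
wrist 0.61 [ 0.  0. 72. 11.] [349.6 163.9] [38.   6.4] hue 112.0
t 29.05 pos [507.6 289.7 170.1] rv [2.700e-01 3.128e+00 2.000e-03] w 83.5 F [-0.3  0.8 -0.7]
shift(tool,/50): [0.028 0.008 2.682] psi 1.398 turn z /90deg: -0.001 tilt rv to down: [ 0.001  0.001 -0.   ] q [ 0.5   0.43  1.76  0.    0.95 -0.9 ]
```

Emit:
apply_moves --targets '[[0.9,[0.05,0,0.9],[0,0,0]],[0.9,[0,0,0.9],[0,0,0]],[0.9,[0,0,0.7],[0,0,0]],[0.9,[0,0,0.15],[0,0,0]],[-1,[0,0,0],[0,0,0]],[-1,[0,0,0],[0,0,0]],[-1,[0,0,0],[0,0,0]],[-1,[0,0,0],[0,0,0]]]'

```text
t: 30.05
ee_pos: [506.0, 291.7, 39.1]
orientation: [0.268, 3.126, 0.004]
ft_force: [0.9, -2.6, 6.9]
width: 63.1
grasp_force: 30.0
```

Emit:
apply_moves --targets '[[-1,[0,0,-0.3],[0,0,0]],[-1,[0,0,-0.6],[0,0,0]],[-1,[0,0,-0.9],[0,0,0]],[-1,[0,0,-0.8],[0,0,0]],[-1,[0,0,-0.1],[0,0,0]],[-1,[0,0,0],[0,0,0]]]'

```text
t: 30.8
ee_pos: [504.1, 290.9, 172.2]
orientation: [0.268, 3.129, 0.002]
ft_force: [-0.8, 0.1, -2.9]
width: 63.6
grasp_force: 30.0
```

```bash
python3 - <<'E'
from h import *
go(543.3,-41.7,47,1.40)
E
```

```text
t 30.8 pos [504.1 290.9 172.2] rv [2.680e-01 3.129e+00 2.000e-03] w 63.6 F [-0.8  0.1 -2.9]
shift(tool,/50): [-1.9   -6.424  2.498] psi 1.4 turn z /90deg: -0.0 tilt rv to down: [ 0.001  0.001 -0.   ] q [ 0.5   0.42  1.77  0.    0.95 -0.9 ]
```

Emit:
apply_moves --targets '[[-1,[-0.1,-0.3,0],[0,0,0]],[-1,[-0.21,-0.72,0],[0,0,0]],[-1,[-0.21,-0.72,0],[0,0,0]],[-1,[-0.21,-0.72,0],[0,0,0]],[-1,[-0.21,-0.72,0],[0,0,0]],[-1,[-0.21,-0.72,0],[0,0,0]],[-1,[-0.21,-0.72,0],[0,0,0]],[-1,[-0.21,-0.72,0],[0,0,0]]]'

```text
t: 31.8
ee_pos: [535.2, 12.5, 170.6]
orientation: [-0.269, -3.129, -0.002]
ft_force: [1.3, -0.8, -2.5]
width: 63.5
grasp_force: 30.0
```

Emit:
apply_moves --targets '[[-1,[-0.21,-0.72,0],[0,0,0]],[-1,[-0.1,-0.36,0],[0,0,0]],[-1,[0,0,0],[0,0,0]],[-1,[0,0,0],[0,0,0]]]'

```text
t: 32.3
ee_pos: [542.1, -40.7, 171.6]
orientation: [0.268, 3.13, 0.003]
ft_force: [-0.6, -0.2, -2.7]
width: 63.3
grasp_force: 30.0
```

```bash
python3 - <<'E'
from h import *
go(543.3,-41.7,47,1.40)
for r in [r for r in [0] if ctrl.get_image("wrist")] and ctrl.masks_of("cap1","wrist")[:3]: print(r["score"],r["bbox"])
E
```

```text
t 32.3 pos [542.1 -40.7 171.6] rv [2.68e-01 3.13e+00 3.00e-03] w 63.3 F [-0.6 -0.2 -2.7]
shift(tool,/50): [-0.026 -0.02   2.492] psi 1.4 turn z /90deg: -0.0 tilt rv to down: [ 0.001  0.    -0.   ] q [-0.1   0.37  1.85  0.    0.92 -1.5 ]
0.92 [421.1, 175.3, 520.6, 261.8]
0.83 [198.3, 239.1, 367.4, 393.7]
```

Emit:
apply_moves --targets '[[-1,[-0.02,-0.02,0.5],[0,0,0]],[-1,[0,0,0.7],[0,0,0]],[-1,[0,0,0.7],[0,0,0]],[-1,[0,0,0.4],[0,0,0]],[-1,[0,0,0.12],[0,0,0]],[-1,[0,0,0.05],[0,0,0]],[-1,[0,0,0.02],[0,0,0]],[-1,[0,0,0.02],[0,0,0]]]'

```text
t: 33.4
ee_pos: [544.3, -42.2, 47.5]
orientation: [0.268, 3.127, 0.002]
ft_force: [-1.4, -0.1, -2.6]
width: 63.1
grasp_force: 30.0
```

Emit:
apply_moves --targets '[[-1,[0,0,0],[0,0,0]]]'

```text
t: 33.52
ee_pos: [544.1, -42.3, 47.2]
orientation: [0.268, 3.127, 0.002]
ft_force: [-0.2, 0.2, -1.4]
width: 63.3
grasp_force: 30.0
```

Nearly touching; I'll go 0.5 mm further, then release.

Emit:
apply_moves --targets '[[-1,[0,0,0.015],[0,0,0]],[-1,[0,0,0],[0,0,0]],[0.62,[0,0,0],[0,0,0]],[0.62,[0,0,0],[0,0,0]],[0.62,[0,0,0],[0,0,0]],[0.62,[0,0,-0.4],[0,0,0]],[0.62,[0,0,-0.8],[0,0,0]],[0.62,[0,0,-0.8],[0,0,0]]]'

```text
t: 34.52
ee_pos: [543.2, -42.3, 146.6]
orientation: [0.268, 3.13, 0.002]
ft_force: [0.5, 0.6, 0.7]
width: 71.2
grasp_force: 0.0
```

Emit:
apply_moves --targets '[[0.62,[0,0,-0.8],[0,0,0]],[0.62,[0,0,0],[0,0,0]],[0.62,[0,0,0],[0,0,0]]]'

```text
t: 34.9
ee_pos: [542.9, -42.3, 185.3]
orientation: [0.268, 3.129, 0.002]
ft_force: [0.0, -0.3, -0.2]
width: 71.3
grasp_force: 0.0
```

```bash
python3 - <<'E'
from h import *
wcaps(94);caps();caps("scene")
go(427.5,221.5,172,1.40)
E
```

```text
wrist 0.94 [420. 168. 512. 252.] [564.2  87.8] [66.9 61.9] hue 21.0
wrist 0.92 [240. 169. 327. 249.] [540.5 -44. ] [61.1 60.9] hue 22.0
top cap 0.7 [161.8, 225.9, 188.5, 255.3] [425.9 219.8] [63.5 60.9]
scene cap 0.93 [383.2, 237.8, 409.7, 262.5] [433.  224.7] [77.2 61.6]
scene cap 0.62 [308.6, 245.8, 335.7, 271.4] [561.5  98.8] [71.6 53.1]
scene cap 0.62 [268.7, 219.3, 290.6, 236.5] [530.4 -38.5] [69.3 39.3]
t 35.2 pos [542.9 -42.4 184.9] rv [-2.68e-01 -3.13e+00 -2.00e-03] w 71.0 F [-0.4 -0.6 -0. ]
shift(tool,/50): [3.173 4.807 0.267] psi 1.4 turn z /90deg: -0.0 tilt rv to down: [ 0.001 -0.     0.   ] q [-0.1   0.36  1.84  0.    0.95 -1.5 ]
```

Emit:
apply_moves --targets '[[0.9,[0.52,0.8,0],[0,0,0]],[0.9,[0.53,0.8,0],[0,0,0]],[0.9,[0.53,0.8,0],[0,0,0]],[0.9,[0.53,0.8,0],[0,0,0]],[0.9,[0.53,0.8,0],[0,0,0]],[0.9,[0.53,0.8,0.2],[0,0,0]],[0.9,[0,0,0],[0,0,0]],[0.9,[0,0,0],[0,0,0]]]'

```text
t: 36.2
ee_pos: [428.2, 220.9, 175.9]
orientation: [0.267, 3.129, 0.002]
ft_force: [0.1, 0.1, -0.3]
width: 83.1
grasp_force: 0.0
```

```bash
python3 - <<'E'
from h import *
wcaps()
go(427.5,221.5,36,1.40)
E
```

```text
wrist 0.95 [142. 380. 201. 420.] [581.7  94.5] [53.1 40.9] hue 20.0
wrist 0.88 [280.   0. 380.  87.] [321.4 268.2] [61.9 49.4] hue 110.0
wrist 0.75 [240. 163. 327. 253.] [425.5 220. ] [60.7 63.6] hue 20.0
wrist 0.55 [123.  18. 226. 120.] [319.3 165.7] [62.2 61.9] hue 110.0
wrist 0.25 [  2. 282. 270. 420.] [533.   81.4] [210.7 133.6] hue 20.0
t 36.3 pos [428.6 220.3 176.1] rv [2.700e-01 3.128e+00 2.000e-03] w 83.5 F [-0.4 -0.3 -0. ]
shift(tool,/50): [0.031 0.016 2.802] psi 1.399 turn z /90deg: -0.001 tilt rv to down: [ 0.001  0.001 -0.   ] q [ 0.45  0.28  1.98  0.    0.88 -0.95]
```

Emit:
apply_moves --targets '[[0.9,[0.03,0.01,0.9],[0,0,0]],[0.9,[0,0,0.9],[0,0,0]],[0.9,[0,0,0.8],[0,0,0]],[0.9,[0,0,0.17],[0,0,0]],[-1,[0,0,0],[0,0,0]],[-1,[0,0,0],[0,0,0]],[-1,[0,0,0],[0,0,0]],[-1,[0,0,0],[0,0,0]]]'

```text
t: 37.3
ee_pos: [427.9, 222.2, 38.9]
orientation: [0.267, 3.126, 0.004]
ft_force: [0.0, -3.8, 7.7]
width: 63.6
grasp_force: 30.0
```

Emit:
apply_moves --targets '[[-1,[0,0,-0.3],[0,0,0]],[-1,[0,0,-0.6],[0,0,0]],[-1,[0,0,-0.9],[0,0,0]],[-1,[0,0,-0.8],[0,0,0]],[-1,[0,0,-0.3],[0,0,0]],[-1,[0,0,0],[0,0,0]]]'

```text
t: 38.05
ee_pos: [426.9, 222.0, 183.3]
orientation: [0.268, 3.127, 0.004]
ft_force: [0.8, 0.2, -3.8]
width: 63.6
grasp_force: 30.0
```

```bash
python3 - <<'E'
from h import *
go(598.3,16.9,47,1.40)
E
```

```text
t 38.05 pos [426.9 222.  183.3] rv [0.268 3.127 0.004] w 63.6 F [ 0.8  0.2 -3.8]
shift(tool,/50): [-4.068 -3.467  2.728] psi 1.4 turn z /90deg: -0.0 tilt rv to down: [ 0.002  0.002 -0.   ] q [ 0.45  0.27  1.98  0.    0.89 -0.95]
```

Emit:
apply_moves --targets '[[-1,[-0.3,-0.25,0],[0.002,0.002,0]],[-1,[-0.53,-0.46,0],[0,0,0]],[-1,[-0.53,-0.46,0],[0,0,0]],[-1,[-0.53,-0.46,0],[0,0,0]],[-1,[-0.53,-0.46,0],[0,0,0]],[-1,[-0.53,-0.46,0],[0,0,0]],[-1,[-0.53,-0.46,0],[0,0,0]],[-1,[-0.53,-0.46,0],[0,0,0]]]'

```text
t: 39.05
ee_pos: [594.0, 15.8, 179.8]
orientation: [-0.268, -3.124, 0.003]
ft_force: [-0.0, -0.4, -3.4]
width: 63.2
grasp_force: 30.0
```

Emit:
apply_moves --targets '[[-1,[0,0,0],[0,0,0]],[-1,[0,0,0],[0,0,0]],[-1,[0,0,0],[0,0,0]]]'

```text
t: 39.42
ee_pos: [593.7, 17.4, 181.6]
orientation: [-0.267, -3.127, 0.002]
ft_force: [0.6, -0.2, -3.1]
width: 63.1
grasp_force: 30.0
```

```bash
python3 - <<'E'
from h import *
go(596.1,16.8,47,1.40)
im=wcaps(94);cv2.imwrite("pics/w7.png",im["pixels"])
E
```

```text
t 39.42 pos [593.7  17.4 181.6] rv [-2.670e-01 -3.127e+00  2.000e-03] w 63.1 F [ 0.6 -0.2 -3.1]
shift(tool,/50): [-0.06   0.     2.692] psi 1.401 turn z /90deg: 0.0 tilt rv to down: [-0.001 -0.002 -0.   ] q [ 0.01  0.43  1.73 -0.    0.99 -1.39]
wrist 0.73 [142. 115. 234. 204.] [541.7 -42.1] [61.4 63.1] hue 21.0
wrist 0.66 [ 69.  86. 500. 420.] [644.   10.1] [303.6 277.2] hue 19.0
wrist 0.65 [141. 112. 241. 203.] [538.9 -40.1] [61.8 71.6] hue 20.0
wrist 0.61 [196. 237. 368. 396.] [681.5   1.5] [140.3 131.2] hue 17.0
wrist 0.59 [331. 113. 428. 207.] [565.7  90. ] [63.8 60.4] hue 23.0
```

View pics/w7.png

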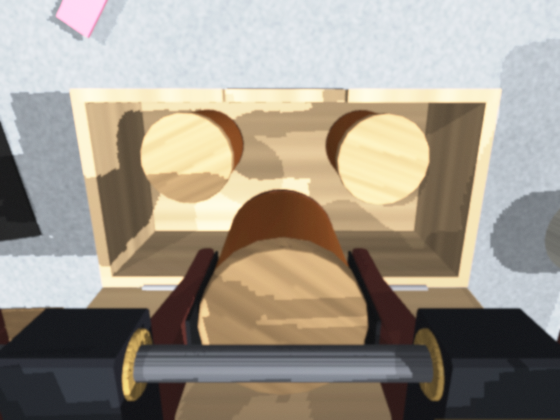

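Two candles stand at the crate's front side ((188,157) and (383,158)), and the third is held centred behind them. I'll lower it.

Emit:
apply_moves --targets '[[-1,[-0.05,0,0.5],[-0.001,-0.002,0]],[-1,[0,0,0.7],[0,0,0]],[-1,[0,0,0.7],[0,0,0]],[-1,[0,0,0.5],[0,0,0]],[-1,[0,0,0.2],[0,0,0]],[-1,[0,0,0.06],[0,0,0]],[-1,[0,0,0.02],[0,0,0]],[-1,[0,0,0],[0,0,0]]]'

```text
t: 40.52
ee_pos: [598.0, 16.3, 49.5]
orientation: [0.268, 3.127, 0.0]
ft_force: [-1.0, -0.1, -3.5]
width: 63.5
grasp_force: 30.0
```

Emit:
apply_moves --targets '[[-1,[0,0,0.03],[0,0,0]],[-1,[0,0,0.02],[0,0,0]],[-1,[0,0,0],[0,0,0]],[-1,[0,0,0],[0,0,0]]]'

```text
t: 41.02
ee_pos: [598.0, 16.0, 47.0]
orientation: [0.268, 3.127, -0.0]
ft_force: [-2.3, -2.2, 5.9]
width: 63.2
grasp_force: 30.0
```

Emit:
apply_moves --targets '[[0.58,[0,0,0],[0,0,0]],[0.58,[0,0,0],[0,0,0]],[0.58,[0,0,0],[0,0,0]],[0.58,[0,0,-0.4],[0,0,0]],[0.58,[0,0,-0.8],[0,0,0]],[0.58,[0,0,-1],[0,0,0]],[0.58,[0,0,-1],[0,0,0]],[0.58,[0,0,-1],[0,0,0]]]'

```text
t: 42.02
ee_pos: [596.9, 16.3, 259.2]
orientation: [0.268, 3.127, 0.0]
ft_force: [0.3, -0.3, -0.2]
width: 69.0
grasp_force: 0.0
```

```bash
python3 - <<'E'
from h import *
wcaps(94)
for cx,z in((105,285),(105,220)):
    p=C0+cx*EX;print(p);go(*p,z,1.40)
im=ctrl.get_image("scene");cv2.imwrite("pics/s8.png",cv2.resize(im["pixels"][100:320,160:440],None,fx=2.5,fy=2.5))
E
```

```text
wrist 0.97 [323. 105. 394. 178.] [565.5  88.9] [62.2 60.9] hue 23.0
wrist 0.74 [249. 152. 317. 221.] [595.3  14.4] [62.2 61.6] hue 23.0
wrist 0.66 [172. 104. 248. 174.] [542.7 -43.5] [60.4 61.2] hue 23.0
wrist 0.39 [ 92.  85. 478. 347.] [637.9  10.2] [395.9 265.8] hue 19.0
[680.025   3.75 ]
t 42.12 pos [600.3  16.4 263.7] rv [2.670e-01 3.117e+00 2.000e-03] w 69.0 F [-0.1  0.5 -0.3]
shift(tool,/50): [-1.619  0.023 -0.404] psi 1.4 turn z /90deg: -0.0 tilt rv to down: [ 0.001  0.008 -0.   ] q [ 0.01  0.34  1.66 -0.    1.13 -1.39]
[680.025   3.75 ]
t 42.12 pos [600.3  16.4 263.7] rv [2.670e-01 3.117e+00 2.000e-03] w 69.0 F [-0.1  0.5 -0.3]
shift(tool,/50): [-1.602  0.021  0.895] psi 1.4 turn z /90deg: -0.0 tilt rv to down: [ 0.001  0.008 -0.   ] q [ 0.01  0.34  1.66 -0.    1.13 -1.39]
```

View pics/s8.png

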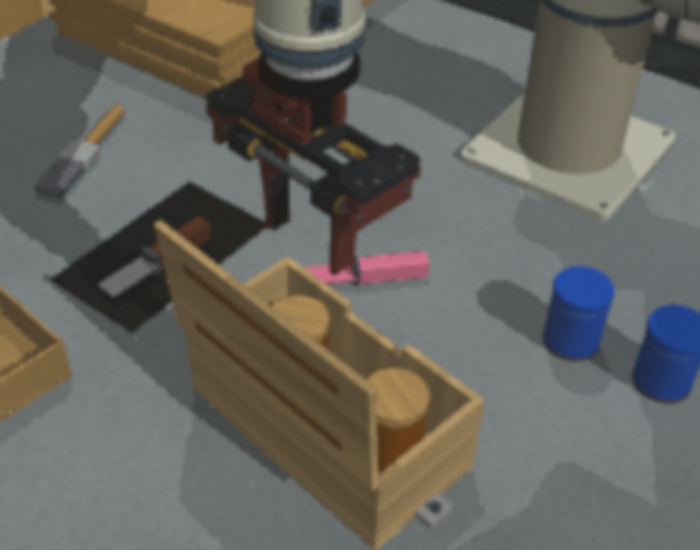

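The view shows the bar on the mat, candles standing in the crate, the lid upright and the gripper clear. I'll close the fingers, go over behind the lid and swing it shut.

Emit:
apply_moves --targets '[[-1,[0,0,-0.7],[0,0.008,0]],[-1,[0,0,0],[0,0,0]],[-1,[-0.7,0,0],[0,0,0]],[-1,[-0.7,0,0],[0,0,0]],[-1,[-0.7,0,0],[0,0,0]],[-1,[0,0,0],[0,0,0]],[-1,[0,0,0],[0,0,0]]]'

```text
t: 43.05
ee_pos: [699.1, -1.4, 288.1]
orientation: [-0.267, -3.116, -0.001]
ft_force: [-0.8, 1.3, 0.7]
width: 2.9
grasp_force: 0.0
```

```bash
python3 - <<'E'
from h import *
for cx,z in((115,208),(92,208)):
    p=C0+cx*EX;go(*p,z,1.40)
E
```

```text
t 43.05 pos [699.1  -1.4 288.1] rv [-2.670e-01 -3.116e+00 -1.000e-03] w 2.9 F [-0.8  1.3  0.7]
shift(tool,/50): [0.171 0.038 1.604] psi 1.4 turn z /90deg: -0.0 tilt rv to down: [-0.    -0.009 -0.   ] q [-0.02  0.48  1.38  0.    1.29 -1.42]
t 43.05 pos [699.1  -1.4 288.1] rv [-2.670e-01 -3.116e+00 -1.000e-03] w 2.9 F [-0.8  1.3  0.7]
shift(tool,/50): [0.631 0.038 1.611] psi 1.4 turn z /90deg: -0.0 tilt rv to down: [-0.    -0.009 -0.   ] q [-0.02  0.48  1.38  0.    1.29 -1.42]
```

Emit:
apply_moves --targets '[[-1,[0,0.04,0.8],[0,-0.008,0]],[-1,[0,0,0.8],[0,0,0]],[-1,[0.28,0,0],[0,0,0]],[-1,[0.28,0,0],[0,0,0]],[-1,[0.26,0,0],[0,0,0]],[-1,[0.26,0,0],[0,0,0]],[-1,[0.21,0,0.03],[0,0,0]],[-1,[0.2,0,0.05],[0,0,0]]]'

```text
t: 44.05
ee_pos: [626.6, 13.3, 206.3]
orientation: [0.268, 3.127, 0.0]
ft_force: [1.5, -0.2, 0.5]
width: 0.6
grasp_force: 0.7
```

```bash
python3 - <<'E'
from h import *
o=st();d=np.array(o["ee_pos"][:2])-C0;print("crate x",d@EX,"y",d@EY)
im=ctrl.get_image("scene");cv2.imwrite("pics/s9.png",cv2.resize(im["pixels"][100:320,160:440],None,fx=2.5,fy=2.5))
E
```

```text
t 44.05 pos [626.6  13.3 206.3] rv [0.268 3.127 0.   ] w 0.6 F [ 1.5 -0.2  0.5]
crate x 50.69597171415435 y 0.3422090897873842
```

View pics/s9.png

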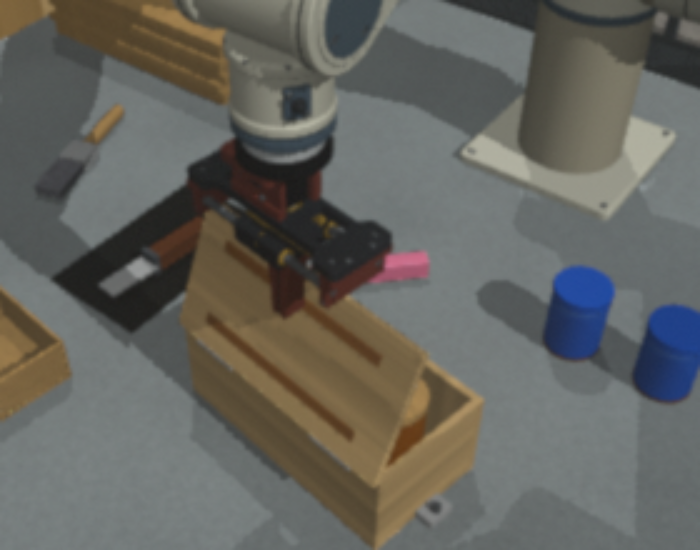

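The lid is following the fingers, at about 1.2 rad. I'll continue the arc.

Emit:
apply_moves --targets '[[-1,[0.2,0,0.09],[0,0,0]],[-1,[0.2,0,0.1],[0,0,0]],[-1,[0.18,0,0.11],[0,0,0]],[-1,[0.17,0,0.13],[0,0,0]],[-1,[0.15,0,0.15],[0,0,0]],[-1,[0.14,0,0.15],[0,0,0]],[-1,[0.12,0,0.17],[0,0,0]],[-1,[0.11,0,0.18],[0,0,0]]]'

```text
t: 45.1
ee_pos: [564.2, 24.0, 151.1]
orientation: [0.268, 3.128, -0.0]
ft_force: [1.2, 0.2, 0.4]
width: 0.5
grasp_force: 0.5
```

Emit:
apply_moves --targets '[[-1,[0.09,0,0.19],[0,0,0]],[-1,[0.07,0,0.2],[0,0,0]],[-1,[0.05,0,0.2],[0,0,0]],[-1,[0.03,0,0.15],[0,0,0]],[-1,[0,0,0],[0,0,0]]]'

```text
t: 45.72
ee_pos: [552.0, 26.0, 113.8]
orientation: [-0.268, -3.13, 0.0]
ft_force: [-0.4, 0.3, 0.6]
width: 0.1
grasp_force: 0.0
```

```bash
python3 - <<'E'
from h import *
o=st();d=np.array(o["ee_pos"][:2])-C0;print("crate x",d@EX,"y",d@EY)
E
```

```text
t 45.73 pos [552.   26.  113.8] rv [-0.268 -3.13   0.   ] w 0.1 F [-0.4  0.3  0.6]
crate x -24.953988908667846 y 0.13510806497321867
```

Emit:
apply_moves --targets '[[-1,[0,0,-0.3],[0,0,0]],[-1,[0.5,0,0],[0,0,0]],[-1,[0,0,0.2],[0,0,0]],[-1,[0,0,0.1],[0,0,0]],[-1,[0,0,0.04],[0,0,0]],[-1,[0,0,0.03],[0,0,0]],[-1,[0,0,0.02],[0,0,0]],[-1,[0,0,0],[0,0,0]]]'

```text
t: 46.72
ee_pos: [528.8, 30.2, 112.0]
orientation: [0.268, 3.128, 0.0]
ft_force: [-6.9, -0.2, 22.2]
width: 0.4
grasp_force: 11.1
```

Emit:
apply_moves --targets '[[-1,[0,0,-0.4],[0,0,0]],[-1,[0,0,-1],[0,0,0]],[-1,[0,0,-1],[0,0,0]],[-1,[0.8,0.6,0],[0,0,0]],[-1,[0.8,0.8,0],[0,0,0]],[-1,[0,0.9,0],[0,0,0]],[-1,[0,0.9,0],[0,0,0]],[-1,[0,0,0],[0,0,0]]]'

```text
t: 47.72
ee_pos: [477.1, 204.0, 230.1]
orientation: [0.263, 3.128, 0.001]
ft_force: [-1.1, -0.3, 0.2]
width: 0.3
grasp_force: 0.0
```

```bash
python3 - <<'E'
from h import *
st();a=ctrl.get_image("scene")["pixels"];im=ctrl.get_image("top");b=im["pixels"]
for r in ctrl.masks_of("crate_lid","top")[:2]: print(round(r["score"],2),cv2.minAreaRect(hull(im,np.array(r["region"]),112)))
cv2.imwrite("pics/fin.png",np.vstack([cv2.resize(a[120:330,150:500],(580,290)),cv2.resize(b[120:300,90:450],(580,290))]))
E
```

```text
t 47.73 pos [477.1 204.  230.1] rv [2.630e-01 3.128e+00 1.000e-03] w 0.3 F [-1.1 -0.3  0.2]
0.79 ((577.7916259765625, 22.21886444091797), (272.5826416015625, 143.91342163085938), 80.22637939453125)
0.43 ((503.4706726074219, -267.05694580078125), (26.137866973876953, 143.2623748779297), 83.15824127197266)
```

View pics/fin.png

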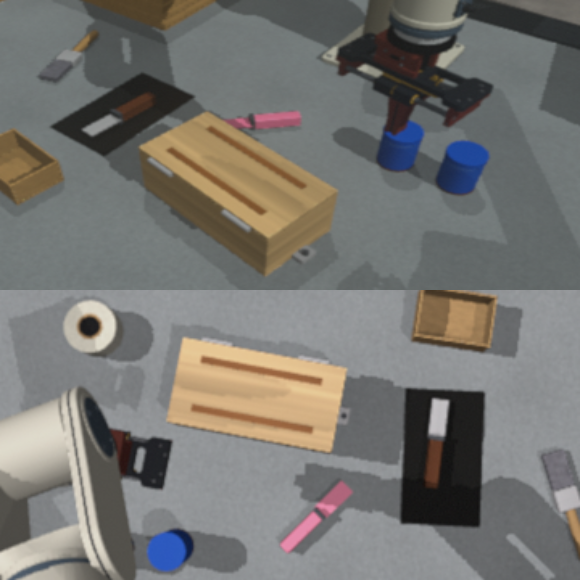

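The crate is shut, with the lid at its original pose. The bar lies on its mat, the bystanders and look-alikes are where they were, and no amber candle is left on the bench. I'll hand it in.

```bash
python3 -c "
from workcell import ctrl
print(ctrl.close_job())"
```

```text
the job is handed in; nothing more can be done
None
```

I levered the crate open with the pry bar and laid the bar back on its mat, pressed all three caps home, stood the candles upright in the crate, shut and pressed the lid down, and handed the job in at about 48 s; no verdict came back.

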